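Clamp a weld test plate with a reversible ratchet

ROBOT

A 7-joint arm with a two-finger parallel gripper is mounted at the origin on the work surface. World frame = base frame: x ahead of the robot, y to its left, z up, the work surface at z = 0. Lengths are in m, angles in rad, forces in N, time in s.
With the tool pointing down it reaches from about 0.425 to 0.925 m from the base axis. Payload 6.8 kg.
Tool frame: the origin (TCP) lies on the mounting face of the last link; the fingertips stand 173 mm ahead of it and the grasp point (between the pads) lies 155 mm ahead of it; z points along the fingers, y is the line along which they close (so a half turn about z gives the same grasp; the last joint's range is limited). The gripper opens to 85 mm and grips with 20 to 120 N. Pads are 22 mm wide; open, the fingers measure 114 mm over their backs; the gripper's body (76 mm by 85 mm) begins 54 mm behind the grasp point. The pads swing forward as they close: fully open they stand 13 mm farther back than shut.
Start: joints at [1.18, 0.477, 0.022, 1.555, -0.011, 1.109, -0.083], TCP at [0.188, -0.648, 0.405] pointing down, gripper open.
Joint ranges: [-2.96, 2.96], [-0.34, 2.1], [-1.41, 1.46], [0.24, 2.44], [-1.37, 4.51], [0.17, 1.92], [-2.96, 2.96]. Speed limits (rad/s): [2.39, 2.39, 3.14, 3.14, 3.14, 3.14, 3.14].

INTERFACE

Orientations are given as a rotation vector (axis times angle).
In Python, from bench import r gives the robot as it stands.
- The arm moves only by the tool arm_command, never from a script. Its argument "plan" is a list of rows, each an object of numbers: "claw": the closure, from 0 (fully open) to 1 (shut); "tx", "ty", "tz": the shift along the tool's x, y, z in m; "ax", "ay", "az": the turn, a rotation vector about the tool's x, y, z in degrees. A call has exactly 10 rows; each row shifts and turns the commanded pose from where the row before left it, along the tool's axes as they then stand; what a row does not reach is not made up. A row lasts 1/12 s, in which the tool goes at most 41.7 mm and 7.16 degrees, less where a joint would pass 70% of its speed; a pose out of reach is approached as far as the arm can. A call is refused whole if a number of a shift passes 0.0417 or a number of a turn 7.16, either way. A call with a gripper value outside its range is refused whole. The fingers move at their own pace and stop on an object; "squeeze" is the grip in N (left out, the last holds). Time passes only in rows, so rows that do not move let the fingers close, or fill a call up. It gives the time, the measured TCP pose, the force, the opening and the grip force at its end, in the units of the state.
- r.get_obs(): the state, without advancing time (a new reading comes with each control period).
- r.grab_frame(name): name is "scene" or "side" or "wrist"; returns the picture (480x640x3 uint8, red, green, blue); there is no depth.
- r.camera_model(name): a dict with "fx", "fy", "cx", "cy" (pixels), "position" and "orientation" of the camera in the world; the wrist camera has in their place "tool_from_camera" (4x4, takes a point from camera to tool coordinates, whose origin is the TCP and whose axes are the flange's). Camera axes: x right, y up, looking along -z (the intrinsics and any distortion apply to the point x, -y, -z); pixel columns grow to the right and rows downward; lengths in m; the calibration is good to about 2 mm. A picture is of the moment at which its call begins: read the wrist's pose just before it. camera_model takes no time and is no camera call.
- r.hand_in(): hands the job in; it is judged then, once.
Trained networks look in the newest picture that a camera, given by its name, has taken for a name from the list of things; names that differ only in an ending like _2 or _b are one class to them, and where a whole thing is asked for, a point or a joint stands for the part that bears it (a point fixed in the world has none). Each returns a list of dicts, best first, with "confidence" (0 to 1); they miss things now and then, are a little off and sometimes report something else, mostly with a low value. They report only what shows in the picture. A call takes as long as a camera call.
- r.boxes_of(target, camera): "location" ([x, y, z] in m, in the coordinates of the camera as it stood for that picture, good to about 4 mm: the middle of the surface that is visible of it).
- r.tip_of(target, camera): "location" ([x, y, z] in m, in the coordinates of the camera as it stood for that picture, good to about 4 mm: a listed point, or the origin of a listed thing).
The state is a dict: "clock": time; "joints": joint angles; "qvel": joint speeds; "tau": joint torques, N m; "tcp_pos": TCP position; "orientation": TCP orientation; "contact_force": force on the tool from outside, world axes, zero at the start; "moment": the same for the moment, N m; "grip_width": finger opening in m; "gripper_force": force on a finger pad.
Only numpy, scipy, OpenCV 4.12 (cv2) and the standard library are available. Lean on these libraries where they do the work, as an engineer would, in place of code of your own. Each camera call takes 0.05 s, during which the arm holds its last target. There are 200 camera calls.

TASK

Get the steel test plate clamped for the next weld pass: push it along its channel until its end is home against the stop block, throw the direction lever on the ratchet's head over to the tightening side, then work the handle to and fro until the clamp foot bears hard on the plate and the handle will not tighten any further. Leave the lever on the tightening side, let go of everything, and leave the other things on the bench alone.

Things in the scene. Friction and masses are not known exactly. Their poses are not given: they have to be found in the camera images.
- clamp_stand: Fixed clamp stand. Origin: on the vertical axis of the clamp screw, at bench height. x points from the screw to the blue column (118 mm behind it, 128 mm high), y along the channel towards the stop block, z up. Base plate: top at z 16 mm, spans x -75 to 165, y -200 to 100. A blue arm and boss (48 mm across, z 72 to 114 mm) carry the screw.
- stop_face (a point): Middle of the stop block's face that the plate's end must meet (stand frame: x 0, y 45, z 21 mm); axes as the stand's. The block is 87 mm wide, 16 mm high above the base plate. The channel leading to it runs along y under the screw, between two rails 7 mm high, 63 mm apart, and is open at its -y end.
- coupon: Loose steel test plate 60 wide (x) x 150 long (y) x 10 mm thick, under 1 kg, lying in the channel on the base plate, weld beads on its outer half. Origin: centre of its underside. It starts 30 to 60 mm short of the stop; push its free outer (-y) end along +y, about 5 N. Home, its origin is 75 mm from the stop face.
- clamp_foot: Round steel foot, 30 mm across, on the lower end of the clamp screw. Origin: centre of its flat underside. It starts 1.5 to 2.5 mm above the plate's top, so the plate slides under it. It goes down 8 mm for each full turn of the screw, and the ratchet rides down with it.
- screw (a joint): Angle of the clamp screw (rad), growing as it tightens (clockwise seen from above); starts at 0 to 0.8. The foot meets the plate at about 2.0 and the screw comes up solid at about 2.6. It moves only when the ratchet drives it and stays where it is left.
- ratchet (a joint): Angle of the ratchet handle about the screw axis (rad): 0 when it points along the stand's -x, growing clockwise seen from above; free from -0.8 to 0.8, starts within +-0.5. At angle a it points along (-cos a, sin a) in the stand's x, y. Stays where it is left. Lever to tighten: growing angle drives the screw, back clicks freely.
- ratchet_grip (a point): Middle of the ratchet's round knurled handle grip (27 mm across, 72 mm long), on its axis, 125 mm from the screw axis, 143 mm above the bench. Its x axis points to the head. Driving takes 7 to 10 N here, the stroke back about 3 N. The teeth are 0.26 rad apart: up to that much is lost at the start of each driving stroke.
- ratchet_head (a point): Centre of the top of the ratchet's round head (64 mm across, 28 mm thick), on the screw axis, 157 mm above the bench. x axis as the grip's. The ratchet is 198 mm long in all; the shank between head and grip is 20 mm wide, 16 mm thick, its top 6 mm below this point.
- lever (a joint): Direction lever on top of the ratchet's head (rad), -0.45 to 0.45. At the start, below -0.3, the ratchet loosens; above 0.3 it tightens. Grows as its free end swings counter-clockwise seen from above. Looking down with the handle pointing towards you, the free end starts over to the left and must go over to the right. Friction holds it.
- lever_tab (a point): Middle of the upright tab at the lever's free end: 14 long x 8 wide x 20 mm high. Takes about 2 N to push sideways. Its x axis points to the pivot, 36 mm away, which stands 18 mm from the screw axis towards the handle. The tab hangs over the shank, whose top is 17 mm below this point; the head's top is 11 mm below it.
- chipping_hammer: Chipping hammer lying flat, 260 mm long, 30 mm high; bystander. Origin under its middle.
- wire_brush: Wooden wire brush lying bristles down, 260 mm long, 43 mm high; bystander. Origin under its middle.
- square_magnet: Flat welding magnet, 104 x 104 x 18 mm, lying on the stand's base plate behind the channel; bystander. Origin under its middle.
- spray_can: Spray can, 66 mm across, 190 mm high, standing; bystander. Origin under its middle.
- pliers: Pliers lying flat, 250 mm long, 16 mm high; bystander. Origin under them.
- spare_plates: Stack of three spare plates 60 x 150 mm, 30 mm high in all, on the bench; bystander. Origin under its middle.
- g_clamp: G-clamp lying flat, 270 mm long, 30 mm high; bystander. Origin under its middle.
- stub_tin: Open steel tin of electrode stubs, 90 mm across, 110 mm high; bystander. Origin under its middle.

How it is judged:
By the outcome, as a careful person would: the job done as asked, in the order asked, and still so for the second after the job is handed in, with the robot touching nothing.
It also fails if it takes over 67 s, if anything falls off the work surface, if the arm or the gripper's body presses on something with over 40 N, if the wrist force passes 120 N, or if a joint passes its speed limit or range.

## Working session

There is one attempt and no reset: what is moved stays moved. The work goes in short steps, Python scripts to look and compute and a tool call to move; the robot and the scene stay as the last step left them, time stands still between calls to the robot, and variables do not carry over. Pictures are saved under pics/ and viewed, at most 10 in all, crops included, and the job is handed in when it is done.

Besides the shell and the picture viewer there is one more tool, called after ">>>" in YAML: its name, and indented under it one key for each argument. arm_command: Moves the arm, as the interface text tells. Its arguments: {"type":"object","properties":{"plan":{"type":"array","items":{"type":"object","properties":{"claw":{"type":"number"},"tx":{"type":"number"},"ty":{"type":"number"},"tz":{"type":"number"},"ax":{"type":"number"},"ay":{"type":"number"},"az":{"type":"number"}}}},"squeeze":{"type":"number"}},"required":["plan"]}

```bash
mkdir -p pics; cat > h.py <<'E'
import numpy as np, cv2
from scipy.spatial.transform import Rotation as R
from bench import r
def campose(cam,obs=None):
    m=r.camera_model(cam)
    if 'tool_from_camera' in m:
        o=obs or r.get_obs(); T=np.eye(4); T[:3,:3]=R.from_rotvec(o['orientation']).as_matrix(); T[:3,3]=o['tcp_pos']
        return T@np.array(m['tool_from_camera'])
    T=np.eye(4); q=np.array(m['orientation'],float)
    T[:3,:3]=q if q.shape==(3,3) else R.from_rotvec(q).as_matrix(); T[:3,3]=m['position']; return T
def snap(cam,name=None):
    o=r.get_obs(); im=np.array(r.grab_frame(cam))
    if name: cv2.imwrite(f'pics/{name}.png',im[:,:,::-1])
    return campose(cam,o),im
def find(t,cam,T,f='tip_of',n=2):
    out=[]
    for d in getattr(r,f)(t,cam)[:n]:
        p=T@np.r_[d['location'],1]; out.append((round(d['confidence'],2),p[:3].round(4)))
    print(t,cam,f,out); return out
E
python3 - <<'E'
from h import *
for c in('scene','side','wrist'): print(c,r.camera_model(c))
print(r.get_obs())
a,i1=snap('scene','s0');b,i2=snap('side','d0')
for c,T in(('scene',a),('side',b)):
  for t in('clamp_stand','stop_face','coupon','ratchet_grip','ratchet_head','lever_tab'): find(t,c,T)
E
```

```text
scene {'fx': 507.7365438910299, 'fy': 507.7365438910299, 'cx': 312.1420731563206, 'cy': 236.22351907748825, 'position': array([1.7606556 , 0.10523631, 1.01046053]), 'orientation': array([0.72460097, 0.74218313, 1.4884522 ])}
side {'fx': 486.753832893848, 'fy': 486.753832893848, 'cx': 322.8311666320761, 'cy': 236.99689790599632, 'position': array([ 0.49847904, -0.87251117,  0.74047426]), 'orientation': array([ 0.98819067, -0.01542087, -0.06418732])}
wrist {'fx': 371.54633149897654, 'fy': 371.54633149897654, 'cx': 315.3661307793863, 'cy': 238.58128306903546, 'tool_from_camera': array([[ 8.55986425e-04,  9.64263211e-01,  2.64944762e-01,
         6.71369770e-02],
       [ 9.99999550e-01, -7.17215577e-04, -6.20512151e-04,
         7.66001614e-04],
       [-4.08314529e-04,  2.64945174e-01, -9.64263391e-01,
         3.07455398e-02],
       [ 0.00000000e+00,  0.00000000e+00,  0.00000000e+00,
         1.00000000e+00]])}
{'clock': 0.0, 'joints': array([ 1.17989885,  0.47781315,  0.02228909,  1.55648248, -0.01149875,
        1.10927888, -0.08312099]), 'qvel': array([-0.00076438, -0.00074396,  0
[... 775 characters left out ...]
 scene tip_of [(0.67, array([0.4556, 0.0972, 0.1462]))]
ratchet_head scene tip_of [(0.7, array([0.5771, 0.0935, 0.1604]))]
lever_tab scene tip_of [(0.44, array([0.5276, 0.1086, 0.1704]))]
clamp_stand side tip_of [(0.76, array([0.5795, 0.0907, 0.0013]))]
stop_face side tip_of [(0.83, array([0.5773, 0.1366, 0.0222])), (0.37, array([ 0.595 ,  0.4104, -0.0006]))]
coupon side tip_of [(0.97, array([0.5883, 0.0198, 0.0201]))]
ratchet_grip side tip_of [(0.88, array([0.4544, 0.1006, 0.1434])), (0.5, array([0.5761, 0.0908, 0.0311]))]
ratchet_head side tip_of [(0.93, array([0.5769, 0.0896, 0.1598])), (0.4, array([0.4549, 0.1014, 0.1443]))]
lever_tab side tip_of [(0.45, array([0.5293, 0.1063, 0.1658]))]
```

View pics/s0.png

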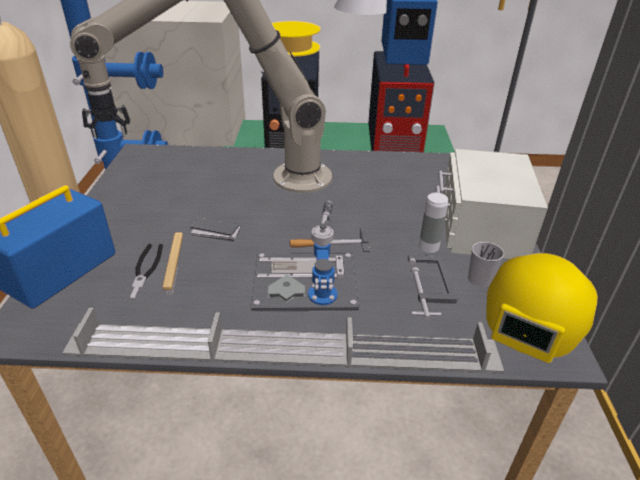

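View pics/d0.png

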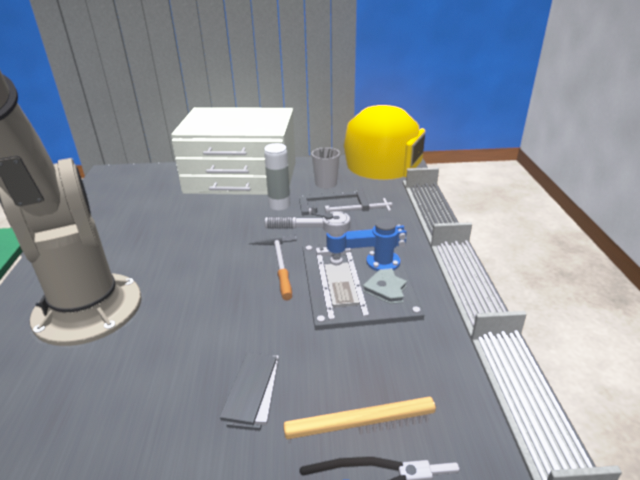

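The pictures show the stand with its screw at about (0.577, 0.092). The channel runs along +y, and the ratchet points at the robot. The plate's free end is towards -y, and the hammer lies beside the stand at the robot's end. Next I'll move the wrist camera over it.

>>> arm_command:
  plan:
    - {"tx":0.028,"ty":-0.028,"tz":-0.01,"claw":1}
    - {"tx":0.028,"ty":-0.028,"tz":-0.01,"claw":1}
    - {"tx":0.028,"ty":-0.028,"tz":-0.01,"claw":1}
    - {"tx":0.028,"ty":-0.028,"tz":-0.01,"claw":1}
    - {"tx":0.028,"ty":-0.028,"tz":-0.01,"claw":1}
    - {"tx":0.028,"ty":-0.028,"tz":-0.01,"claw":1}
    - {"tx":0.028,"ty":-0.028,"tz":-0.01,"claw":1}
    - {"tx":0.028,"ty":-0.028,"tz":-0.006,"claw":1}
    - {"tx":0.028,"ty":-0.028,"claw":1}
    - {"tx":0.028,"ty":-0.028,"claw":1}

```text
invalid input at $.plan[0]: expected keys claw, tx, ty, tz, ax, ay, az
```

>>> arm_command:
  plan:
    - {"tx":0.028,"ty":-0.028,"claw":1}
    - {"tx":0.028,"ty":-0.028,"claw":1}
    - {"tx":0.028,"ty":-0.028,"claw":1}
    - {"tx":0.028,"ty":-0.028,"claw":1}
    - {"tx":0.028,"ty":-0.028,"claw":1}
    - {"tx":0.028,"ty":-0.028,"claw":1}
    - {"tx":0.028,"ty":-0.028,"claw":1}
    - {"az":5.4,"claw":1}
    - {"az":5.4,"claw":1}
    - {"az":5.4,"claw":1}

```text
invalid input at $.plan[0]: expected keys claw, tx, ty, tz, ax, ay, az
```

```bash
python3 - <<'E'
from h import *
T,i=snap('wrist','w0')
o=r.get_obs(); print(o['clock'],o['tcp_pos'],o['orientation'],o['grip_width'],o['joints'])
for t in('clamp_stand','stop_face','coupon','ratchet_grip','ratchet_head','lever_tab'): find(t,'wrist',T)
E
```

```text
0.75 [ 0.18836054 -0.64820861  0.4047087 ] [ 3.11019289e+00  4.42703744e-01 -1.52093195e-05] 0.08540326683851973 [ 1.17990973  0.47700638  0.0223828   1.55538726 -0.01145309  1.10928026
 -0.08312206]
clamp_stand wrist tip_of []
stop_face wrist tip_of []
coupon wrist tip_of []
ratchet_grip wrist tip_of []
ratchet_head wrist tip_of []
lever_tab wrist tip_of []
```

View pics/w0.png

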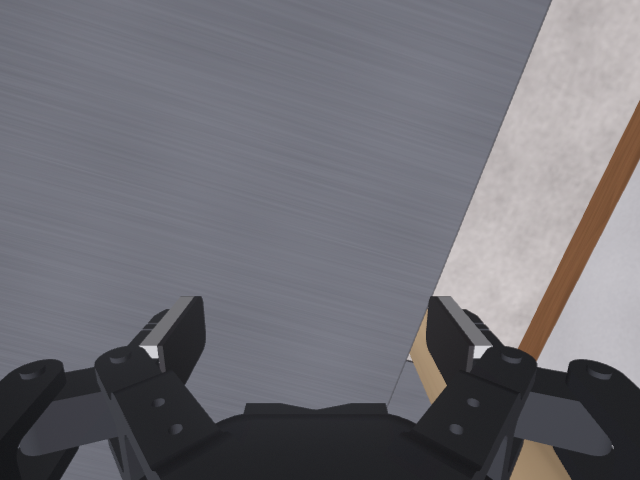

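The wrist picture shows only bare bench, with the open fingers at (190,330) and (445,330). The arm never moved because every row needs all of its keys.

>>> arm_command:
  plan:
    - {"tx":0.028,"ty":-0.028,"tz":-0.01,"ax":0,"ay":0,"az":0,"claw":1}
    - {"tx":0.028,"ty":-0.028,"tz":-0.01,"ax":0,"ay":0,"az":0,"claw":1}
    - {"tx":0.028,"ty":-0.028,"tz":-0.01,"ax":0,"ay":0,"az":0,"claw":1}
    - {"tx":0.028,"ty":-0.028,"tz":-0.01,"ax":0,"ay":0,"az":0,"claw":1}
    - {"tx":0.028,"ty":-0.028,"tz":-0.01,"ax":0,"ay":0,"az":0,"claw":1}
    - {"tx":0.028,"ty":-0.028,"tz":-0.01,"ax":0,"ay":0,"az":0,"claw":1}
    - {"tx":0.028,"ty":-0.028,"tz":-0.01,"ax":0,"ay":0,"az":0,"claw":1}
    - {"tx":0.028,"ty":-0.028,"tz":0,"ax":0,"ay":0,"az":0,"claw":1}
    - {"tx":0.028,"ty":-0.028,"tz":0,"ax":0,"ay":0,"az":0,"claw":1}
    - {"tx":0.028,"ty":-0.028,"tz":0,"ax":0,"ay":0,"az":0,"claw":1}

```text
clock: 1.88
tcp_pos: [0.3796, -0.2993, 0.4753]
orientation: [3.109, 0.442, 0.001]
contact_force: [0.0, -0.4, 0.1]
grip_width: 0.0001
gripper_force: 0.0
```

>>> arm_command:
  plan:
    - {"tx":0.028,"ty":-0.028,"tz":0,"ax":0,"ay":0,"az":0,"claw":1}
    - {"tx":0.028,"ty":-0.028,"tz":0,"ax":0,"ay":0,"az":0,"claw":1}
    - {"tx":0.028,"ty":-0.028,"tz":0,"ax":0,"ay":0,"az":0,"claw":1}
    - {"tx":0.028,"ty":-0.028,"tz":0,"ax":0,"ay":0,"az":0,"claw":1}
    - {"tx":0.028,"ty":-0.028,"tz":0,"ax":0,"ay":0,"az":0,"claw":1}
    - {"tx":0.028,"ty":-0.028,"tz":0,"ax":0,"ay":0,"az":0,"claw":1}
    - {"tx":0.028,"ty":-0.028,"tz":0,"ax":0,"ay":0,"az":0,"claw":1}
    - {"tx":0,"ty":0,"tz":0,"ax":0,"ay":0,"az":5.4,"claw":1}
    - {"tx":0,"ty":0,"tz":0,"ax":0,"ay":0,"az":5.4,"claw":1}
    - {"tx":0,"ty":0,"tz":0,"ax":0,"ay":0,"az":5.4,"claw":1}

```text
clock: 2.72
tcp_pos: [0.5129, -0.0574, 0.4747]
orientation: [-3.142, 0.004, 0.0]
contact_force: [0.3, -0.1, -0.3]
grip_width: -0.0
gripper_force: 0.0
```

```bash
python3 - <<'E'
from h import *
T,i=snap('wrist','w1')
o=r.get_obs(); print(o['clock'],o['tcp_pos'],o['orientation'],o['grip_width'],o['joints'])
for t in('clamp_stand','stop_face','coupon','ratchet_grip','ratchet_head','lever_tab'): find(t,'wrist',T)
E
```

```text
2.7667 [ 0.51276167 -0.05784188  0.47471079] [ 3.14154688e+00 -1.43016842e-02  7.41321726e-05] 4.170880004128386e-05 [ 0.33769398  0.1769369  -0.39263988  1.82182151  0.07364013  1.1570034
 -1.65896663]
clamp_stand wrist tip_of [(0.58, array([0.5761, 0.0886, 0.0022]))]
stop_face wrist tip_of []
coupon wrist tip_of [(0.97, array([0.5804, 0.0202, 0.0187])), (0.3, array([0.5755, 0.0892, 0.032 ]))]
ratchet_grip wrist tip_of [(0.67, array([0.4519, 0.1032, 0.1395]))]
ratchet_head wrist tip_of [(0.84, array([0.5747, 0.0928, 0.1602]))]
lever_tab wrist tip_of [(0.7, array([0.4531, 0.1029, 0.1415])), (0.61, array([0.5283, 0.1045, 0.1711]))]
```

View pics/w1.png

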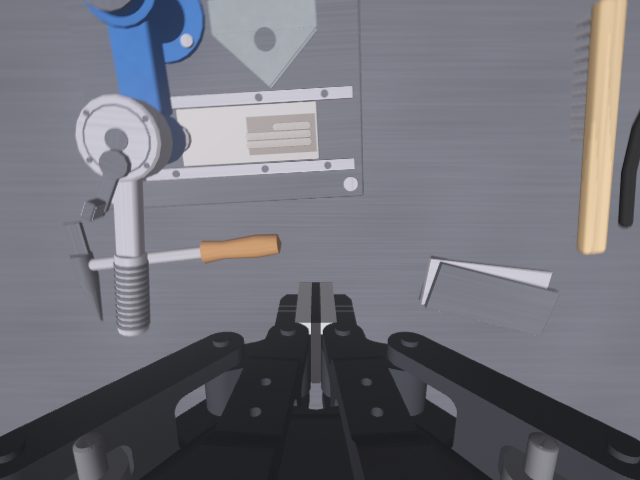

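The wrist picture shows the head at (118,138), the lever tab at (93,210), the handle down to (133,330), the rails running near horizontal, and the plate's free end at about x=317, y=103 to 158. I'll compute the yaw from the rails and the plate edge.

```bash
cat >> h.py <<'E'
def px2w(T,cam,u,v,z):
    m=r.camera_model(cam); d=T[:3,:3]@np.array([(u-m['cx'])/m['fx'],-(v-m['cy'])/m['fy'],-1]); return (T[:3,3]+d*(z-T[2,3])/d[2])
E
python3 - <<'E'
from h import *
T=campose('wrist')
for n,u,v,z in [('boltA',258,98,.024),('boltB',324,93,.024),('lb1',176,174,.024),('lb2',265,169,.024),('lb3',328,165,.024),('endU',316,103,.026),('endL',318,159,.026),('tab',93,206,.178),('pivot',114,163,.162),('head',118,138,.157),('gripend',133,328,.143)]:
  print(n,px2w(T,'wrist',u,v,z).round(4))
E
```

```text
boltA [0.6193 0.0018 0.024 ]
boltB [ 0.6245 -0.0683  0.024 ]
lb1 [0.5392 0.0966 0.024 ]
lb2 [ 0.545  -0.0032  0.024 ]
lb3 [ 0.5495 -0.0734  0.024 ]
endU [ 0.6143 -0.0599  0.026 ]
endL [ 0.5561 -0.0622  0.026 ]
tab [0.5311 0.1019 0.178 ]
pivot [0.5606 0.0909 0.162 ]
head [0.5786 0.0879 0.157 ]
gripend [0.4135 0.1045 0.143 ]
```

>>> arm_command:
  plan:
    - {"tx":0,"ty":0,"tz":0,"ax":0,"ay":0,"az":-4,"claw":1}
    - {"tx":0.036,"ty":0.018,"tz":0,"ax":0,"ay":0,"az":0,"claw":1}
    - {"tx":0.036,"ty":0.018,"tz":0,"ax":0,"ay":0,"az":0,"claw":1}
    - {"tx":0,"ty":0.016,"tz":0.037,"ax":0,"ay":0,"az":0,"claw":1}
    - {"tx":0,"ty":0,"tz":0.04,"ax":0,"ay":0,"az":0,"claw":1}
    - {"tx":0,"ty":0,"tz":0.04,"ax":0,"ay":0,"az":0,"claw":1}
    - {"tx":0,"ty":0,"tz":0.04,"ax":0,"ay":0,"az":0,"claw":1}
    - {"tx":0,"ty":0,"tz":0.04,"ax":0,"ay":0,"az":0,"claw":1}
    - {"tx":0,"ty":0,"tz":0.04,"ax":0,"ay":0,"az":0,"claw":1}
    - {"tx":0,"ty":0,"tz":0.037,"ax":0,"ay":0,"az":0,"claw":1}

```text
clock: 3.9
tcp_pos: [0.5877, -0.1055, 0.1986]
orientation: [-3.139, -0.111, 0.0]
contact_force: [0.5, -1.1, 0.4]
grip_width: 0.0003
gripper_force: 0.0
```

```bash
python3 - <<'E'
from h import *
o=r.get_obs();T,i=snap('wrist','w2');o=r.get_obs(); print(o['clock'],o['tcp_pos'],o['orientation'])
find('coupon','wrist',T)
E
```

```text
3.95 [ 0.58471205 -0.10514529  0.19159552] [-3.13733797 -0.11134209  0.01714206]
coupon wrist tip_of [(0.67, array([0.5814, 0.0163, 0.0183]))]
```

View pics/w2.png

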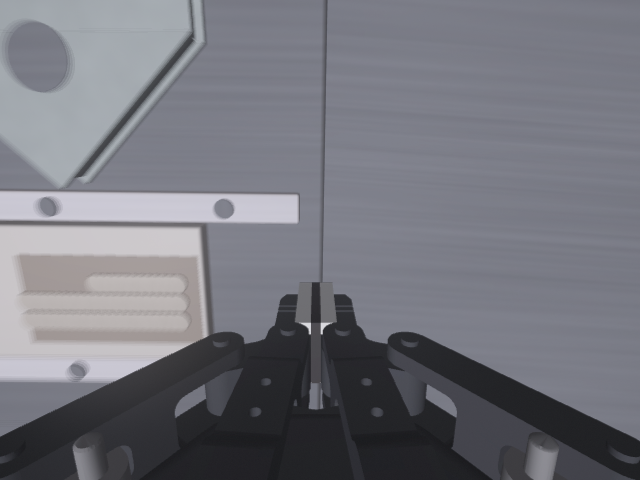

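The fingers, at (316,285), are square to the plate's end at x≈205 and centred between the rails. Now I'll push.

>>> arm_command:
  plan:
    - {"tx":0,"ty":0,"tz":0.003,"ax":0,"ay":0,"az":0,"claw":1}
    - {"tx":0,"ty":0,"tz":0.002,"ax":0,"ay":0,"az":0,"claw":1}
    - {"tx":0,"ty":-0.01,"tz":0,"ax":0,"ay":0,"az":0,"claw":1}
    - {"tx":0,"ty":-0.01,"tz":0,"ax":0,"ay":0,"az":0,"claw":1}
    - {"tx":0,"ty":-0.01,"tz":0,"ax":0,"ay":0,"az":0,"claw":1}
    - {"tx":0,"ty":-0.008,"tz":0,"ax":0,"ay":0,"az":0,"claw":1}
    - {"tx":0,"ty":-0.008,"tz":0,"ax":0,"ay":0,"az":0,"claw":1}
    - {"tx":0,"ty":-0.008,"tz":0,"ax":0,"ay":0,"az":0,"claw":1}
    - {"tx":0,"ty":-0.006,"tz":0,"ax":0,"ay":0,"az":0,"claw":1}
    - {"tx":0,"ty":-0.005,"tz":0,"ax":0,"ay":0,"az":0,"claw":1}

```text
clock: 4.83
tcp_pos: [0.5842, -0.0412, 0.1969]
orientation: [3.137, 0.108, 0.003]
contact_force: [0.8, -5.8, 5.7]
grip_width: 0.0001
gripper_force: 3.5
```

>>> arm_command:
  plan:
    - {"tx":0,"ty":-0.004,"tz":0,"ax":0,"ay":0,"az":0,"claw":1}
    - {"tx":0,"ty":-0.003,"tz":0,"ax":0,"ay":0,"az":0,"claw":1}
    - {"tx":0,"ty":-0.002,"tz":0,"ax":0,"ay":0,"az":0,"claw":1}
    - {"tx":0,"ty":-0.001,"tz":0,"ax":0,"ay":0,"az":0,"claw":1}
    - {"tx":0,"ty":-0.001,"tz":0,"ax":0,"ay":0,"az":0,"claw":1}
    - {"tx":0,"ty":-0.001,"tz":0,"ax":0,"ay":0,"az":0,"claw":1}
    - {"tx":0,"ty":-0.001,"tz":0,"ax":0,"ay":0,"az":0,"claw":1}
    - {"tx":0,"ty":0,"tz":0,"ax":0,"ay":0,"az":0,"claw":1}
    - {"tx":0,"ty":0,"tz":0,"ax":0,"ay":0,"az":0,"claw":1}
    - {"tx":0,"ty":0,"tz":0,"ax":0,"ay":0,"az":0,"claw":1}

```text
clock: 5.67
tcp_pos: [0.5833, -0.0288, 0.1969]
orientation: [3.137, 0.107, 0.003]
contact_force: [0.6, -6.9, 4.5]
grip_width: -0.0
gripper_force: 3.2
```

```bash
python3 - <<'E'
from h import *
T,i=snap('wrist','w3');o=r.get_obs(); print(o['clock'],o['tcp_pos'],o['orientation'],o['contact_force'])
find('coupon','wrist',T)
E
```

```text
5.7167 [ 0.58330844 -0.02887815  0.19687088] [3.13673391e+00 1.07207809e-01 3.08506822e-03] [ 0.39143378 -6.95473347  5.16402518]
coupon wrist tip_of [(0.76, array([0.5797, 0.0515, 0.0195]))]
```

View pics/w3.png

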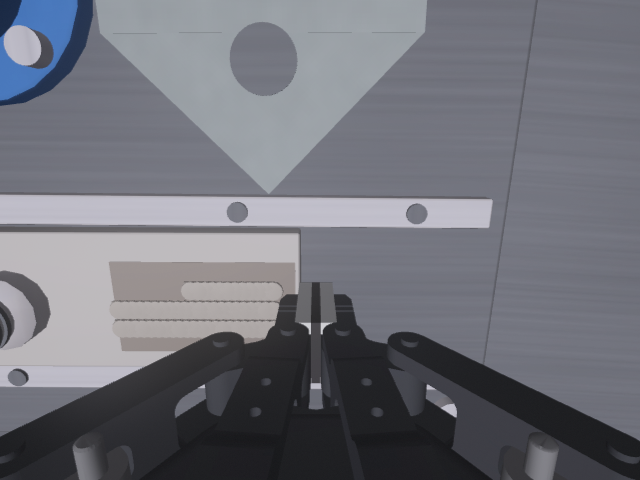

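The plate's end, at x≈300, is against the finger's face. It looks about 7 mm short of home, so I'll keep pushing gently until the force rises.

>>> arm_command:
  plan:
    - {"tx":0,"ty":-0.002,"tz":0,"ax":0,"ay":0,"az":0,"claw":1}
    - {"tx":0,"ty":-0.002,"tz":0,"ax":0,"ay":0,"az":0,"claw":1}
    - {"tx":0,"ty":-0.001,"tz":0,"ax":0,"ay":0,"az":0,"claw":1}
    - {"tx":0,"ty":-0.001,"tz":0,"ax":0,"ay":0,"az":0,"claw":1}
    - {"tx":0,"ty":-0.001,"tz":0,"ax":0,"ay":0,"az":0,"claw":1}
    - {"tx":0,"ty":-0.001,"tz":0,"ax":0,"ay":0,"az":0,"claw":1}
    - {"tx":0,"ty":-0.001,"tz":0,"ax":0,"ay":0,"az":0,"claw":1}
    - {"tx":0,"ty":-0.001,"tz":0,"ax":0,"ay":0,"az":0,"claw":1}
    - {"tx":0,"ty":0,"tz":0,"ax":0,"ay":0,"az":0,"claw":1}
    - {"tx":0,"ty":0,"tz":0,"ax":0,"ay":0,"az":0,"claw":1}

```text
clock: 6.6
tcp_pos: [0.5826, -0.0192, 0.1968]
orientation: [3.136, 0.107, 0.003]
contact_force: [0.6, -6.7, 4.8]
grip_width: -0.0001
gripper_force: 3.6
```

>>> arm_command:
  plan:
    - {"tx":0,"ty":-0.001,"tz":0,"ax":0,"ay":0,"az":0,"claw":1}
    - {"tx":0,"ty":-0.001,"tz":0,"ax":0,"ay":0,"az":0,"claw":1}
    - {"tx":0,"ty":-0.001,"tz":0,"ax":0,"ay":0,"az":0,"claw":1}
    - {"tx":0,"ty":-0.001,"tz":0,"ax":0,"ay":0,"az":0,"claw":1}
    - {"tx":0,"ty":-0.001,"tz":0,"ax":0,"ay":0,"az":0,"claw":1}
    - {"tx":0,"ty":0,"tz":0,"ax":0,"ay":0,"az":0,"claw":1}
    - {"tx":0,"ty":0,"tz":0,"ax":0,"ay":0,"az":0,"claw":1}
    - {"tx":0,"ty":0,"tz":0,"ax":0,"ay":0,"az":0,"claw":1}
    - {"tx":0,"ty":0,"tz":0,"ax":0,"ay":0,"az":0,"claw":1}
    - {"tx":0,"ty":0,"tz":0,"ax":0,"ay":0,"az":0,"claw":1}

```text
clock: 7.43
tcp_pos: [0.5825, -0.018, 0.1969]
orientation: [3.132, 0.102, 0.003]
contact_force: [0.6, -16.5, 5.0]
grip_width: -0.0003
gripper_force: 8.2
```

The force rose to 16.5 N and movement stopped, so the plate is home. Now I'll back off, rise and go to the lever.

>>> arm_command:
  plan:
    - {"tx":0,"ty":0.016,"tz":0,"ax":0,"ay":0,"az":0,"claw":1}
    - {"tx":0,"ty":0,"tz":-0.03,"ax":0,"ay":0,"az":0,"claw":1}
    - {"tx":0,"ty":0,"tz":-0.041,"ax":0,"ay":0,"az":0,"claw":1}
    - {"tx":0,"ty":0,"tz":-0.041,"ax":0,"ay":0,"az":0,"claw":1}
    - {"tx":0,"ty":0,"tz":-0.041,"ax":0,"ay":0,"az":0,"claw":1}
    - {"tx":0,"ty":0,"tz":-0.041,"ax":0,"ay":0,"az":0,"claw":1}
    - {"tx":0,"ty":0,"tz":-0.03,"ax":0,"ay":0,"az":4.25,"claw":1}
    - {"tx":0,"ty":0,"tz":0,"ax":0,"ay":0,"az":4.25,"claw":1}
    - {"tx":-0.013,"ty":-0.033,"tz":0,"ax":0,"ay":0,"az":0,"claw":1}
    - {"tx":-0.013,"ty":-0.033,"tz":0,"ax":0,"ay":0,"az":0,"claw":1}

```text
clock: 8.27
tcp_pos: [0.5618, 0.039, 0.4207]
orientation: [3.138, -0.131, 0.003]
contact_force: [0.3, 0.7, -0.6]
grip_width: 0.0001
gripper_force: 0.0
```

```bash
python3 - <<'E'
from h import *
T,i=snap('wrist','w4');o=r.get_obs(); print(o['clock'],o['tcp_pos'],o['orientation'],o['contact_force'])
for t in('ratchet_grip','ratchet_head','lever_tab','coupon','stop_face'): find(t,'wrist',T)
E
```

```text
8.3167 [0.5591428  0.04893375 0.4206823 ] [-3.13503846e+00  1.10770732e-01  3.87192299e-05] [-2.28610943  7.15518505 -0.5001761 ]
ratchet_grip wrist tip_of []
ratchet_head wrist tip_of [(0.57, array([0.5747, 0.0903, 0.1559]))]
lever_tab wrist tip_of [(0.73, array([0.524 , 0.106 , 0.1687]))]
coupon wrist tip_of [(0.82, array([0.5791, 0.0629, 0.0175]))]
stop_face wrist tip_of []
```

View pics/w4.png

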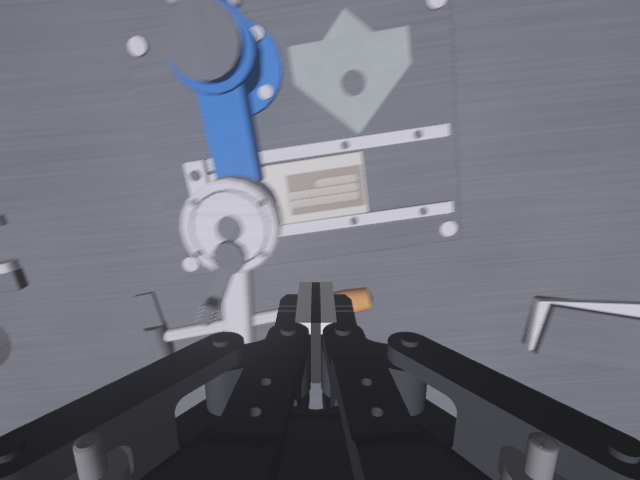

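The picture shows the plate's end up under the foot and its network origin 75 mm from the stop, so it is home. The lever tab is at about (212,305). I'll go beside it on the +y side and come down.

>>> arm_command:
  plan:
    - {"tx":-0.012,"ty":-0.029,"tz":0,"ax":0,"ay":0,"az":0,"claw":1}
    - {"tx":-0.012,"ty":-0.029,"tz":0,"ax":0,"ay":0,"az":0,"claw":1}
    - {"tx":-0.011,"ty":-0.029,"tz":0,"ax":0,"ay":0,"az":0,"claw":1}
    - {"tx":0,"ty":0,"tz":0,"ax":0,"ay":0,"az":0,"claw":1}
    - {"tx":0,"ty":0,"tz":0.03,"ax":0,"ay":0,"az":0,"claw":1}
    - {"tx":0,"ty":0,"tz":0.03,"ax":0,"ay":0,"az":0,"claw":1}
    - {"tx":0,"ty":0,"tz":0.015,"ax":0,"ay":0,"az":0,"claw":1}
    - {"tx":0,"ty":0,"tz":0.005,"ax":0,"ay":0,"az":0,"claw":1}
    - {"tx":0,"ty":0,"tz":0,"ax":0,"ay":0,"az":0,"claw":1}
    - {"tx":0,"ty":0,"tz":0,"ax":0,"ay":0,"az":0,"claw":1}

```text
clock: 9.4
tcp_pos: [0.5346, 0.1285, 0.3403]
orientation: [-3.139, 0.125, -0.001]
contact_force: [-0.4, 1.4, -0.3]
grip_width: -0.0002
gripper_force: 0.0
```

```bash
python3 - <<'E'
from h import *
T,i=snap('wrist','w5');o=r.get_obs(); print(o['clock'],o['tcp_pos'],o['orientation'],o['contact_force'])
for t in('ratchet_head','lever_tab'): find(t,'wrist',T)
E
```

```text
9.45 [0.53465054 0.12872895 0.34086994] [-3.13865502e+00  1.24651219e-01 -2.83600374e-03] [ 0.37190967 -0.05105455 -0.12925562]
ratchet_head wrist tip_of []
lever_tab wrist tip_of [(0.82, array([0.5297, 0.1034, 0.1667]))]
```

View pics/w5.png

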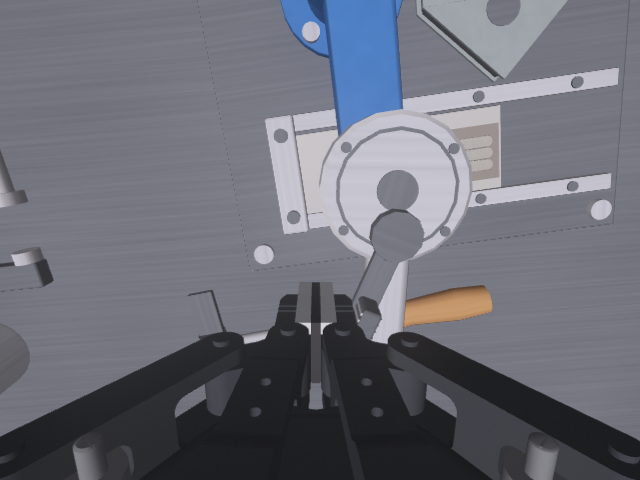

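The finger tip, at (316,285), is beside the tab at (370,312) and on its left side. I'll push the tab to the right, towards -y.

>>> arm_command:
  plan:
    - {"tx":-0.004,"ty":0,"tz":0.003,"ax":0,"ay":0,"az":0,"claw":1}
    - {"tx":0,"ty":0.006,"tz":0,"ax":0,"ay":0,"az":0,"claw":1}
    - {"tx":0,"ty":0.005,"tz":0,"ax":0,"ay":0,"az":0,"claw":1}
    - {"tx":0,"ty":0.005,"tz":0,"ax":0,"ay":0,"az":0,"claw":1}
    - {"tx":0,"ty":0.005,"tz":0,"ax":0,"ay":0,"az":0,"claw":1}
    - {"tx":0,"ty":0.005,"tz":0,"ax":0,"ay":0,"az":0,"claw":1}
    - {"tx":0,"ty":0.005,"tz":0,"ax":0,"ay":0,"az":0,"claw":1}
    - {"tx":0,"ty":0.004,"tz":0,"ax":0,"ay":0,"az":0,"claw":1}
    - {"tx":0,"ty":0.002,"tz":0,"ax":0,"ay":0,"az":0,"claw":1}
    - {"tx":0,"ty":0,"tz":0,"ax":0,"ay":0,"az":0,"claw":1}

```text
clock: 10.38
tcp_pos: [0.5278, 0.0931, 0.337]
orientation: [-3.136, 0.122, -0.005]
contact_force: [3.5, 6.3, -3.9]
grip_width: -0.0
gripper_force: 3.4
```

```bash
python3 - <<'E'
from h import *
T,i=snap('wrist','w6');o=r.get_obs(); print(o['clock'],o['tcp_pos'],o['orientation'],o['contact_force'])
for t in('ratchet_head','lever_tab','ratchet_grip'): find(t,'wrist',T)
E
```

```text
10.4333 [0.52781288 0.09325634 0.33702257] [-3.13629899  0.12204679 -0.00475405] [ 3.90699588  7.13763955 -3.27895342]
ratchet_head wrist tip_of []
lever_tab wrist tip_of [(0.64, array([0.5303, 0.0712, 0.1724]))]
ratchet_grip wrist tip_of [(0.89, array([0.4535, 0.0908, 0.1396]))]
```

View pics/w6.png

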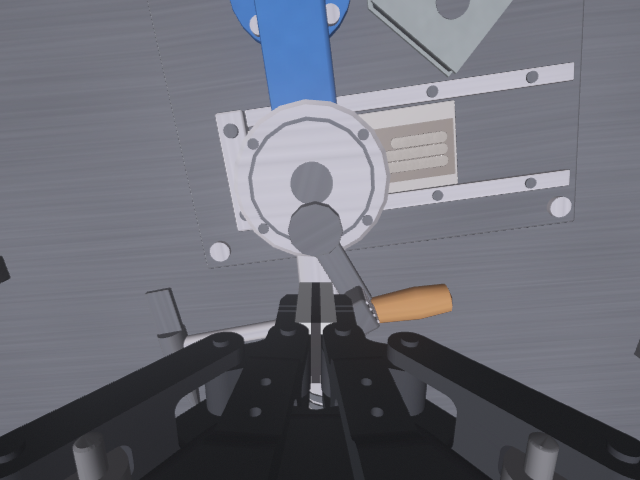

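The lever has swung fully over, with its pivot at (315,230) and its tab at (360,308) on the right of the handle. Next I'll release it and go above the grip.

>>> arm_command:
  plan:
    - {"tx":0,"ty":-0.008,"tz":0,"ax":0,"ay":0,"az":0,"claw":1}
    - {"tx":0,"ty":0,"tz":-0.03,"ax":0,"ay":0,"az":0,"claw":1}
    - {"tx":0,"ty":0,"tz":-0.025,"ax":0,"ay":0,"az":0,"claw":1}
    - {"tx":0,"ty":0.004,"tz":0,"ax":0,"ay":0,"az":-3.5,"claw":0.45}
    - {"tx":-0.025,"ty":0,"tz":0,"ax":0,"ay":0,"az":0,"claw":0.45}
    - {"tx":-0.03,"ty":0,"tz":0,"ax":0,"ay":0,"az":0,"claw":0.45}
    - {"tx":-0.02,"ty":0,"tz":0,"ax":0,"ay":0,"az":0,"claw":0.45}
    - {"tx":0,"ty":0,"tz":0,"ax":0,"ay":0,"az":0,"claw":0.45}
    - {"tx":0,"ty":0,"tz":0,"ax":0,"ay":0,"az":0,"claw":0.45}
    - {"tx":0,"ty":0,"tz":0,"ax":0,"ay":0,"az":0,"claw":0.45}

```text
clock: 11.42
tcp_pos: [0.453, 0.0973, 0.392]
orientation: [3.141, -0.029, 0.002]
contact_force: [0.5, 0.4, -0.0]
grip_width: 0.0468
gripper_force: 0.0
```

```bash
python3 - <<'E'
from h import *
T,i=snap('wrist','w7');o=r.get_obs(); print(o['clock'],o['tcp_pos'],o['orientation'],o['contact_force'],o['grip_width'],o['joints'])
for t in('ratchet_head','lever_tab','ratchet_grip'): find(t,'wrist',T)
T,i=snap('side')
for t in('ratchet_head','lever_tab','ratchet_grip','spray_can','stub_tin','g_clamp'): find(t,'side',T)
E
```

```text
11.4667 [0.45328236 0.0974103  0.3919431 ] [ 3.14142173e+00 -2.85672832e-02  1.38783966e-03] [0.35585158 0.07412079 0.05949253] 0.04704471348079773 [ 0.06730931  0.17439934 -0.45664735  2.03120999  0.09433586  0.954845
 -2.0268478 ]
ratchet_head wrist tip_of [(0.77, array([0.5745, 0.0924, 0.1573])), (0.53, array([ 0.4403,  0.1346, -0.0042]))]
lever_tab wrist tip_of [(0.89, array([0.5264, 0.0708, 0.168 ]))]
ratchet_grip wrist tip_of [(0.97, array([0.4534, 0.0909, 0.1423])), (0.26, array([0.5794, 0.0632, 0.0174]))]
ratchet_head side tip_of [(0.9, array([0.5769, 0.0895, 0.1613]))]
lever_tab side tip_of [(0.52, array([0.5282, 0.0776, 0.1645]))]
ratchet_grip side tip_of [(0.89, array([0.4542, 0.0885, 0.1416])), (0.48, array([0.5268, 0.0761, 0.1663]))]
spray_can side tip_of [(0.66, array([0.4332, 0.4351, 0.0062]))]
stub_tin side tip_of [(0.98, array([0.5848, 0.5739, 0.0014]))]
g_clamp side tip_of [(0.58, array([5.951e-01, 4.113e-01, 4.000e-04]))]
```

>>> arm_command:
  plan:
    - {"tx":0,"ty":0.0065,"tz":0,"ax":0,"ay":0,"az":0,"claw":0.4}
    - {"tx":0,"ty":0,"tz":0.03,"ax":0,"ay":0,"az":0,"claw":0.4}
    - {"tx":0,"ty":0,"tz":0.03,"ax":0,"ay":0,"az":0,"claw":0.4}
    - {"tx":0,"ty":0,"tz":0.02,"ax":0,"ay":0,"az":0,"claw":0.4}
    - {"tx":0,"ty":0,"tz":0.013,"ax":0,"ay":0,"az":0,"claw":0.4}
    - {"tx":0,"ty":0,"tz":0.006,"ax":0,"ay":0,"az":0,"claw":0.4}
    - {"tx":0,"ty":0,"tz":0,"ax":0,"ay":0,"az":0,"claw":0.6}
    - {"tx":0,"ty":0,"tz":0,"ax":0,"ay":0,"az":0,"claw":0.6}
    - {"tx":0,"ty":0,"tz":0,"ax":0,"ay":0,"az":0,"claw":0.6}
    - {"tx":0,"ty":0,"tz":0,"ax":0,"ay":0,"az":0,"claw":0.6}

```text
clock: 12.8
tcp_pos: [0.4527, 0.0913, 0.2937]
orientation: [-3.141, 0.028, -0.003]
contact_force: [-0.1, -0.4, -0.6]
grip_width: 0.0343
gripper_force: 0.0
```

>>> arm_command:
  plan:
    - {"tx":0.0003,"ty":-0.0086,"tz":0,"ax":0,"ay":0,"az":4,"claw":0.6}
    - {"tx":0.0003,"ty":-0.0086,"tz":0,"ax":0,"ay":0,"az":4,"claw":0.6}
    - {"tx":0.0003,"ty":-0.0086,"tz":0,"ax":0,"ay":0,"az":4,"claw":0.6}
    - {"tx":0.0003,"ty":-0.0086,"tz":0,"ax":0,"ay":0,"az":4,"claw":0.6}
    - {"tx":0.0003,"ty":-0.0086,"tz":0,"ax":0,"ay":0,"az":4,"claw":0.6}
    - {"tx":0.0003,"ty":-0.0086,"tz":0,"ax":0,"ay":0,"az":4,"claw":0.6}
    - {"tx":0,"ty":0,"tz":0,"ax":0,"ay":0,"az":0,"claw":0.6}
    - {"tx":0,"ty":0,"tz":0,"ax":0,"ay":0,"az":0,"claw":0.6}
    - {"tx":0,"ty":0,"tz":0,"ax":0,"ay":0,"az":0,"claw":0.6}
    - {"tx":0,"ty":0,"tz":0,"ax":0,"ay":0,"az":0,"claw":0.6}

```text
clock: 13.63
tcp_pos: [0.4635, 0.1407, 0.2929]
orientation: [3.067, -0.679, -0.0]
contact_force: [-3.3, -1.6, 1.1]
grip_width: 0.034
gripper_force: 1.6
```

```bash
python3 - <<'E'
from h import *
o=r.get_obs(); print(o['clock'],o['tcp_pos'],o['orientation'],o['contact_force'],o['grip_width'],o['joints'])
T,i=snap('side')
for t in('ratchet_head','lever_tab','ratchet_grip'): find(t,'side',T)
E
```

```text
13.6333 [0.46349664 0.14068967 0.29288687] [ 3.06709926e+00 -6.78703073e-01 -1.36918579e-04] [-3.26160854 -1.64223694  1.09011192] 0.0340118555163463 [-0.12745898  0.33933576 -0.34980783  2.08527457  0.16959613  0.74356885
 -2.59054449]
ratchet_head side tip_of [(0.89, array([0.5752, 0.0897, 0.1576]))]
lever_tab side tip_of [(0.52, array([0.5266, 0.0942, 0.1655]))]
ratchet_grip side tip_of [(0.78, array([0.4643, 0.1335, 0.1415]))]
```

>>> arm_command:
  plan:
    - {"tx":0.0003,"ty":-0.0086,"tz":0,"ax":0,"ay":0,"az":4,"claw":0.6}
    - {"tx":0.0003,"ty":-0.0086,"tz":0,"ax":0,"ay":0,"az":4,"claw":0.6}
    - {"tx":0,"ty":0,"tz":0,"ax":0,"ay":0,"az":0,"claw":0.6}
    - {"tx":0.0005,"ty":0.0107,"tz":0,"ax":0,"ay":0,"az":-5,"claw":0.6}
    - {"tx":0.0005,"ty":0.0107,"tz":0,"ax":0,"ay":0,"az":-5,"claw":0.6}
    - {"tx":0.0005,"ty":0.0107,"tz":0,"ax":0,"ay":0,"az":-5,"claw":0.6}
    - {"tx":0.0005,"ty":0.0107,"tz":0,"ax":0,"ay":0,"az":-5,"claw":0.6}
    - {"tx":0.0005,"ty":0.0107,"tz":0,"ax":0,"ay":0,"az":-5,"claw":0.6}
    - {"tx":0.0005,"ty":0.0107,"tz":0,"ax":0,"ay":0,"az":-5,"claw":0.6}
    - {"tx":0.0005,"ty":0.0107,"tz":0,"ax":0,"ay":0,"az":-5,"claw":0.6}

```text
clock: 14.67
tcp_pos: [0.4533, 0.0857, 0.2933]
orientation: [-3.138, -0.067, -0.006]
contact_force: [1.2, 1.9, -1.5]
grip_width: 0.0341
gripper_force: 1.1
```

>>> arm_command:
  plan:
    - {"tx":0.0005,"ty":0.0107,"tz":0,"ax":0,"ay":0,"az":-5,"claw":0.6}
    - {"tx":0.0005,"ty":0.0107,"tz":0,"ax":0,"ay":0,"az":-5,"claw":0.6}
    - {"tx":0.0005,"ty":0.0107,"tz":0,"ax":0,"ay":0,"az":-5,"claw":0.6}
    - {"tx":0.0005,"ty":0.0107,"tz":0,"ax":0,"ay":0,"az":-5,"claw":0.6}
    - {"tx":0.0005,"ty":0.0107,"tz":0,"ax":0,"ay":0,"az":-5,"claw":0.6}
    - {"tx":0.0005,"ty":0.0107,"tz":0,"ax":0,"ay":0,"az":-5,"claw":0.6}
    - {"tx":0.0005,"ty":0.0107,"tz":0,"ax":0,"ay":0,"az":-5,"claw":0.6}
    - {"tx":0.0005,"ty":0.0107,"tz":0,"ax":0,"ay":0,"az":-5,"claw":0.6}
    - {"tx":0.0005,"ty":0.0107,"tz":0,"ax":0,"ay":0,"az":-5,"claw":0.6}
    - {"tx":0,"ty":0,"tz":0,"ax":0,"ay":0,"az":0,"claw":0.6}

```text
clock: 15.5
tcp_pos: [0.4936, -0.0016, 0.2931]
orientation: [2.879, 1.257, 0.006]
contact_force: [-0.1, 0.3, -0.1]
grip_width: 0.034
gripper_force: 0.0
```

```bash
python3 - <<'E'
from h import *
o=r.get_obs(); print(o['clock'],o['tcp_pos'],o['orientation'],o['contact_force'],o['grip_width'],o['joints'])
T,i=snap('side')
for t in('ratchet_head','lever_tab','ratchet_grip'): find(t,'side',T)
E
```

```text
15.5 [ 0.49364315 -0.00156475  0.29313617] [2.87893878 1.25660748 0.00613842] [-0.06886164  0.258357   -0.11493246] 0.03398336232914134 [ 0.34307018  0.38317189 -0.55843934  2.05500959  0.2865357   0.77400714
 -1.13668356]
ratchet_head side tip_of [(0.92, array([0.5763, 0.0912, 0.1527]))]
lever_tab side tip_of [(0.61, array([0.5545, 0.0451, 0.1666]))]
ratchet_grip side tip_of [(0.69, array([0.4924, 0.0022, 0.1426])), (0.48, array([0.4367, 0.4328, 0.0051]))]
```

>>> arm_command:
  plan:
    - {"tx":0.0005,"ty":-0.0107,"tz":0,"ax":0,"ay":0,"az":5,"claw":0.6}
    - {"tx":0.0005,"ty":-0.0107,"tz":0,"ax":0,"ay":0,"az":5,"claw":0.6}
    - {"tx":0.0005,"ty":-0.0107,"tz":0,"ax":0,"ay":0,"az":5,"claw":0.6}
    - {"tx":0.0005,"ty":-0.0107,"tz":0,"ax":0,"ay":0,"az":5,"claw":0.6}
    - {"tx":0.0005,"ty":-0.0107,"tz":0,"ax":0,"ay":0,"az":5,"claw":0.6}
    - {"tx":0.0005,"ty":-0.0107,"tz":0,"ax":0,"ay":0,"az":5,"claw":0.6}
    - {"tx":0.0005,"ty":-0.0107,"tz":0,"ax":0,"ay":0,"az":5,"claw":0.6}
    - {"tx":0.0005,"ty":-0.0107,"tz":0,"ax":0,"ay":0,"az":5,"claw":0.6}
    - {"tx":0.0005,"ty":-0.0107,"tz":0,"ax":0,"ay":0,"az":5,"claw":0.6}
    - {"tx":0.0005,"ty":-0.0107,"tz":0,"ax":0,"ay":0,"az":5,"claw":0.6}

```text
clock: 16.53
tcp_pos: [0.4526, 0.0952, 0.2925]
orientation: [3.138, -0.091, -0.0]
contact_force: [2.0, -6.4, -2.2]
grip_width: 0.0339
gripper_force: 3.1
```

>>> arm_command:
  plan:
    - {"tx":0.0005,"ty":-0.0107,"tz":0,"ax":0,"ay":0,"az":5,"claw":0.6}
    - {"tx":0.0005,"ty":-0.0107,"tz":0,"ax":0,"ay":0,"az":5,"claw":0.6}
    - {"tx":0.0005,"ty":-0.0107,"tz":0,"ax":0,"ay":0,"az":5,"claw":0.6}
    - {"tx":0.0005,"ty":-0.0107,"tz":0,"ax":0,"ay":0,"az":5,"claw":0.6}
    - {"tx":0.0003,"ty":-0.0086,"tz":0,"ax":0,"ay":0,"az":4,"claw":0.6}
    - {"tx":0.0003,"ty":-0.0086,"tz":0,"ax":0,"ay":0,"az":4,"claw":0.6}
    - {"tx":0,"ty":0,"tz":0,"ax":0,"ay":0,"az":0,"claw":0.6}
    - {"tx":0,"ty":0,"tz":0,"ax":0,"ay":0,"az":0,"claw":0.6}
    - {"tx":0,"ty":0,"tz":0,"ax":0,"ay":0,"az":0,"claw":0.6}
    - {"tx":0,"ty":0,"tz":0,"ax":0,"ay":0,"az":0,"claw":0.6}

```text
clock: 17.37
tcp_pos: [0.47, 0.1525, 0.2925]
orientation: [3.027, -0.838, -0.002]
contact_force: [-3.1, -2.7, -1.0]
grip_width: 0.0343
gripper_force: 1.7
```

```bash
python3 - <<'E'
from h import *
o=r.get_obs(); print(o['clock'],o['tcp_pos'],o['orientation'],o['contact_force'],o['grip_width'],o['joints'])
T,i=snap('side')
for t in('ratchet_head','lever_tab','ratchet_grip'): find(t,'side',T)
E
```

```text
17.3667 [0.47001512 0.15245981 0.29247613] [ 3.02695667e+00 -8.37869173e-01 -1.56456864e-03] [-3.06455622 -2.72023881 -1.0210727 ] 0.0343310271653995 [-0.1659592   0.3516805  -0.32626664  2.06500517  0.16258165  0.7499826
 -2.70399905]
ratchet_head side tip_of [(0.68, array([0.5762, 0.0886, 0.1549]))]
lever_tab side tip_of [(0.47, array([0.5273, 0.1019, 0.1654]))]
ratchet_grip side tip_of [(0.87, array([0.469 , 0.1491, 0.1414]))]
```

>>> arm_command:
  plan:
    - {"tx":0.0005,"ty":0.0107,"tz":0,"ax":0,"ay":0,"az":-5,"claw":0.6}
    - {"tx":0.0005,"ty":0.0107,"tz":0,"ax":0,"ay":0,"az":-5,"claw":0.6}
    - {"tx":0.0005,"ty":0.0107,"tz":0,"ax":0,"ay":0,"az":-5,"claw":0.6}
    - {"tx":0.0005,"ty":0.0107,"tz":0,"ax":0,"ay":0,"az":-5,"claw":0.6}
    - {"tx":0.0005,"ty":0.0107,"tz":0,"ax":0,"ay":0,"az":-5,"claw":0.6}
    - {"tx":0.0005,"ty":0.0107,"tz":0,"ax":0,"ay":0,"az":-5,"claw":0.6}
    - {"tx":0.0005,"ty":0.0107,"tz":0,"ax":0,"ay":0,"az":-5,"claw":0.6}
    - {"tx":0.0005,"ty":0.0107,"tz":0,"ax":0,"ay":0,"az":-5,"claw":0.6}
    - {"tx":0.0005,"ty":0.0107,"tz":0,"ax":0,"ay":0,"az":-5,"claw":0.6}
    - {"tx":0.0005,"ty":0.0107,"tz":0,"ax":0,"ay":0,"az":-5,"claw":0.6}

```text
clock: 18.4
tcp_pos: [0.4614, 0.05, 0.2937]
orientation: [-3.096, -0.526, -0.007]
contact_force: [-0.3, 3.3, -1.9]
grip_width: 0.0342
gripper_force: 1.1
```

>>> arm_command:
  plan:
    - {"tx":0.0005,"ty":0.0107,"tz":0,"ax":0,"ay":0,"az":-5,"claw":0.6}
    - {"tx":0.0005,"ty":0.0107,"tz":0,"ax":0,"ay":0,"az":-5,"claw":0.6}
    - {"tx":0.0005,"ty":0.0107,"tz":0,"ax":0,"ay":0,"az":-5,"claw":0.6}
    - {"tx":0.0005,"ty":0.0107,"tz":0,"ax":0,"ay":0,"az":-5,"claw":0.6}
    - {"tx":0.0003,"ty":0.0086,"tz":0,"ax":0,"ay":0,"az":-4,"claw":0.6}
    - {"tx":0.0003,"ty":0.0086,"tz":0,"ax":0,"ay":0,"az":-4,"claw":0.6}
    - {"tx":0,"ty":0,"tz":0,"ax":0,"ay":0,"az":0,"claw":0.6}
    - {"tx":0.0003,"ty":-0.0086,"tz":0,"ax":0,"ay":0,"az":4,"claw":0.6}
    - {"tx":0.0003,"ty":-0.0086,"tz":0,"ax":0,"ay":0,"az":4,"claw":0.6}
    - {"tx":0.0003,"ty":-0.0086,"tz":0,"ax":0,"ay":0,"az":4,"claw":0.6}

```text
clock: 19.23
tcp_pos: [0.4766, 0.019, 0.2935]
orientation: [2.998, 0.934, 0.006]
contact_force: [0.4, -2.3, 0.7]
grip_width: 0.0337
gripper_force: 1.1
```

>>> arm_command:
  plan:
    - {"tx":0.0001,"ty":-0.0021,"tz":0,"ax":0,"ay":0,"az":1,"claw":0.6}
    - {"tx":0,"ty":-0.0021,"tz":0,"ax":0,"ay":0,"az":1,"claw":0.6}
    - {"tx":0,"ty":-0.0021,"tz":0,"ax":0,"ay":0,"az":1,"claw":0.6}
    - {"tx":0,"ty":-0.0021,"tz":0,"ax":0,"ay":0,"az":1,"claw":0.6}
    - {"tx":0,"ty":-0.0021,"tz":0,"ax":0,"ay":0,"az":1,"claw":0.6}
    - {"tx":0,"ty":-0.0021,"tz":0,"ax":0,"ay":0,"az":1,"claw":0.6}
    - {"tx":0,"ty":-0.0021,"tz":0,"ax":0,"ay":0,"az":1,"claw":0.6}
    - {"tx":0,"ty":-0.0021,"tz":0,"ax":0,"ay":0,"az":1,"claw":0.6}
    - {"tx":0,"ty":0,"tz":0,"ax":0,"ay":0,"az":0,"claw":0.6}
    - {"tx":0,"ty":0,"tz":0,"ax":0,"ay":0,"az":0,"claw":0.6}

```text
clock: 20.07
tcp_pos: [0.4679, 0.0331, 0.293]
orientation: [3.054, 0.731, 0.003]
contact_force: [3.9, -4.1, 0.7]
grip_width: 0.0345
gripper_force: 2.5
```

>>> arm_command:
  plan:
    - {"tx":0.0001,"ty":-0.0021,"tz":0,"ax":0,"ay":0,"az":1,"claw":0.6}
    - {"tx":0.0001,"ty":-0.0021,"tz":0,"ax":0,"ay":0,"az":1,"claw":0.6}
    - {"tx":0,"ty":-0.0021,"tz":0,"ax":0,"ay":0,"az":1,"claw":0.6}
    - {"tx":0,"ty":-0.0021,"tz":0,"ax":0,"ay":0,"az":1,"claw":0.6}
    - {"tx":0,"ty":-0.0021,"tz":0,"ax":0,"ay":0,"az":1,"claw":0.6}
    - {"tx":0,"ty":-0.0021,"tz":0,"ax":0,"ay":0,"az":1,"claw":0.6}
    - {"tx":0,"ty":-0.0021,"tz":0,"ax":0,"ay":0,"az":1,"claw":0.6}
    - {"tx":0,"ty":-0.0021,"tz":0,"ax":0,"ay":0,"az":1,"claw":0.6}
    - {"tx":0,"ty":0,"tz":0,"ax":0,"ay":0,"az":0,"claw":0.6}
    - {"tx":0,"ty":0,"tz":0,"ax":0,"ay":0,"az":0,"claw":0.6}

```text
clock: 20.9
tcp_pos: [0.4612, 0.0484, 0.293]
orientation: [3.098, 0.516, 0.002]
contact_force: [2.4, -3.8, 2.1]
grip_width: 0.0342
gripper_force: 2.6
```

Driving freely so far, so I'll continue.

>>> arm_command:
  plan:
    - {"tx":0.0001,"ty":-0.0021,"tz":0,"ax":0,"ay":0,"az":1,"claw":0.6}
    - {"tx":0.0001,"ty":-0.0021,"tz":0,"ax":0,"ay":0,"az":1,"claw":0.6}
    - {"tx":0,"ty":-0.0021,"tz":0,"ax":0,"ay":0,"az":1,"claw":0.6}
    - {"tx":0,"ty":-0.0021,"tz":0,"ax":0,"ay":0,"az":1,"claw":0.6}
    - {"tx":0,"ty":-0.0021,"tz":0,"ax":0,"ay":0,"az":1,"claw":0.6}
    - {"tx":0,"ty":-0.0021,"tz":0,"ax":0,"ay":0,"az":1,"claw":0.6}
    - {"tx":0,"ty":-0.0021,"tz":0,"ax":0,"ay":0,"az":1,"claw":0.6}
    - {"tx":0,"ty":-0.0021,"tz":0,"ax":0,"ay":0,"az":1,"claw":0.6}
    - {"tx":0,"ty":0,"tz":0,"ax":0,"ay":0,"az":0,"claw":0.6}
    - {"tx":0,"ty":0,"tz":0,"ax":0,"ay":0,"az":0,"claw":0.6}

```text
clock: 21.73
tcp_pos: [0.4567, 0.0644, 0.2928]
orientation: [3.126, 0.299, 0.001]
contact_force: [3.0, -5.3, 2.1]
grip_width: 0.0339
gripper_force: 2.9
```

>>> arm_command:
  plan:
    - {"tx":0.0001,"ty":-0.0021,"tz":0,"ax":0,"ay":0,"az":1,"claw":0.6}
    - {"tx":0.0001,"ty":-0.0021,"tz":0,"ax":0,"ay":0,"az":1,"claw":0.6}
    - {"tx":0,"ty":-0.0021,"tz":0,"ax":0,"ay":0,"az":1,"claw":0.6}
    - {"tx":0,"ty":-0.0021,"tz":0,"ax":0,"ay":0,"az":1,"claw":0.6}
    - {"tx":0,"ty":-0.0021,"tz":0,"ax":0,"ay":0,"az":1,"claw":0.6}
    - {"tx":0,"ty":-0.0021,"tz":0,"ax":0,"ay":0,"az":1,"claw":0.6}
    - {"tx":0,"ty":-0.0021,"tz":0,"ax":0,"ay":0,"az":1,"claw":0.6}
    - {"tx":0,"ty":-0.0021,"tz":0,"ax":0,"ay":0,"az":1,"claw":0.6}
    - {"tx":0,"ty":0,"tz":0,"ax":0,"ay":0,"az":0,"claw":0.6}
    - {"tx":0,"ty":0,"tz":0,"ax":0,"ay":0,"az":0,"claw":0.6}

```text
clock: 22.57
tcp_pos: [0.4544, 0.0808, 0.2926]
orientation: [3.139, 0.08, -0.001]
contact_force: [1.9, -6.7, 2.1]
grip_width: 0.0343
gripper_force: 3.2
```

>>> arm_command:
  plan:
    - {"tx":0.0001,"ty":-0.0021,"tz":0,"ax":0,"ay":0,"az":1,"claw":0.6}
    - {"tx":0.0001,"ty":-0.0021,"tz":0,"ax":0,"ay":0,"az":1,"claw":0.6}
    - {"tx":0,"ty":-0.0021,"tz":0,"ax":0,"ay":0,"az":1,"claw":0.6}
    - {"tx":0,"ty":-0.0021,"tz":0,"ax":0,"ay":0,"az":1,"claw":0.6}
    - {"tx":0,"ty":-0.0021,"tz":0,"ax":0,"ay":0,"az":1,"claw":0.6}
    - {"tx":0,"ty":-0.0021,"tz":0,"ax":0,"ay":0,"az":1,"claw":0.6}
    - {"tx":0,"ty":-0.0021,"tz":0,"ax":0,"ay":0,"az":1,"claw":0.6}
    - {"tx":0,"ty":-0.0021,"tz":0,"ax":0,"ay":0,"az":1,"claw":0.6}
    - {"tx":0,"ty":0,"tz":0,"ax":0,"ay":0,"az":0,"claw":0.6}
    - {"tx":0,"ty":0,"tz":0,"ax":0,"ay":0,"az":0,"claw":0.6}

```text
clock: 23.4
tcp_pos: [0.4543, 0.0973, 0.2924]
orientation: [3.136, -0.14, -0.003]
contact_force: [-1.0, -7.8, 4.3]
grip_width: 0.0342
gripper_force: 3.5
```

>>> arm_command:
  plan:
    - {"tx":0.0001,"ty":-0.0021,"tz":0,"ax":0,"ay":0,"az":1,"claw":0.6}
    - {"tx":0.0001,"ty":-0.0021,"tz":0,"ax":0,"ay":0,"az":1,"claw":0.6}
    - {"tx":0,"ty":-0.0021,"tz":0,"ax":0,"ay":0,"az":1,"claw":0.6}
    - {"tx":0,"ty":-0.0021,"tz":0,"ax":0,"ay":0,"az":1,"claw":0.6}
    - {"tx":0,"ty":-0.0021,"tz":0,"ax":0,"ay":0,"az":1,"claw":0.6}
    - {"tx":0,"ty":-0.0021,"tz":0,"ax":0,"ay":0,"az":1,"claw":0.6}
    - {"tx":0,"ty":-0.0021,"tz":0,"ax":0,"ay":0,"az":1,"claw":0.6}
    - {"tx":0,"ty":-0.0021,"tz":0,"ax":0,"ay":0,"az":1,"claw":0.6}
    - {"tx":0,"ty":0,"tz":0,"ax":0,"ay":0,"az":0,"claw":0.6}
    - {"tx":0,"ty":0,"tz":0,"ax":0,"ay":0,"az":0,"claw":0.6}

```text
clock: 24.23
tcp_pos: [0.4565, 0.1137, 0.2922]
orientation: [3.117, -0.358, -0.005]
contact_force: [-2.5, -7.3, 6.1]
grip_width: 0.0342
gripper_force: 3.9
```

>>> arm_command:
  plan:
    - {"tx":0.0001,"ty":-0.0021,"tz":0,"ax":0,"ay":0,"az":1,"claw":0.6}
    - {"tx":0.0001,"ty":-0.0021,"tz":0,"ax":0,"ay":0,"az":1,"claw":0.6}
    - {"tx":0,"ty":-0.0021,"tz":0,"ax":0,"ay":0,"az":1,"claw":0.6}
    - {"tx":0,"ty":-0.0021,"tz":0,"ax":0,"ay":0,"az":1,"claw":0.6}
    - {"tx":0,"ty":-0.0021,"tz":0,"ax":0,"ay":0,"az":1,"claw":0.6}
    - {"tx":0,"ty":-0.0021,"tz":0,"ax":0,"ay":0,"az":1,"claw":0.6}
    - {"tx":0,"ty":-0.0021,"tz":0,"ax":0,"ay":0,"az":1,"claw":0.6}
    - {"tx":0,"ty":-0.0021,"tz":0,"ax":0,"ay":0,"az":1,"claw":0.6}
    - {"tx":0,"ty":0,"tz":0,"ax":0,"ay":0,"az":0,"claw":0.6}
    - {"tx":0,"ty":0,"tz":0,"ax":0,"ay":0,"az":0,"claw":0.6}

```text
clock: 25.07
tcp_pos: [0.4607, 0.1287, 0.2918]
orientation: [3.081, -0.575, -0.008]
contact_force: [-5.0, -11.2, 8.4]
grip_width: 0.034
gripper_force: 5.8
```

>>> arm_command:
  plan:
    - {"tx":0.0001,"ty":-0.0021,"tz":0,"ax":0,"ay":0,"az":1,"claw":0.6}
    - {"tx":0.0001,"ty":-0.0021,"tz":0,"ax":0,"ay":0,"az":1,"claw":0.6}
    - {"tx":0,"ty":-0.0021,"tz":0,"ax":0,"ay":0,"az":1,"claw":0.6}
    - {"tx":0,"ty":-0.0021,"tz":0,"ax":0,"ay":0,"az":1,"claw":0.6}
    - {"tx":0,"ty":-0.0021,"tz":0,"ax":0,"ay":0,"az":1,"claw":0.6}
    - {"tx":0,"ty":0,"tz":0,"ax":0,"ay":0,"az":0,"claw":0.6}
    - {"tx":0,"ty":0,"tz":0,"ax":0,"ay":0,"az":0,"claw":0.6}
    - {"tx":0,"ty":0,"tz":0,"ax":0,"ay":0,"az":0,"claw":0.6}
    - {"tx":0,"ty":0,"tz":0,"ax":0,"ay":0,"az":0,"claw":0.6}
    - {"tx":0,"ty":0,"tz":0,"ax":0,"ay":0,"az":0,"claw":0.6}

```text
clock: 25.9
tcp_pos: [0.464, 0.1368, 0.2913]
orientation: [3.049, -0.709, -0.012]
contact_force: [-9.0, -15.9, 12.4]
grip_width: 0.0345
gripper_force: 8.7
```

```bash
python3 - <<'E'
from h import *
o=r.get_obs(); print(o['clock'],o['tcp_pos'],o['orientation'],o['contact_force'],o['grip_width'],o['joints'])
T,i=snap('side')
for t in('ratchet_head','lever_tab','ratchet_grip','clamp_foot'): find(t,'side',T)
E
```

```text
25.9 [0.4639576  0.13680807 0.29134039] [ 3.04908002 -0.7091781  -0.0119958 ] [ -9.03451689 -15.88293862  12.35191787] 0.03447966286946101 [-0.13057004  0.34231799 -0.33896542  2.08444202  0.1695334   0.75316663
 -2.60478396]
ratchet_head side tip_of [(0.65, array([0.5736, 0.0919, 0.1539]))]
lever_tab side tip_of [(0.47, array([0.5257, 0.0933, 0.1632]))]
ratchet_grip side tip_of [(0.84, array([0.4612, 0.1266, 0.1427]))]
clamp_foot side tip_of [(0.89, array([0.5776, 0.0917, 0.0307])), (0.34, array([ 0.5943,  0.4092, -0.0032]))]
```

>>> arm_command:
  plan:
    - {"tx":0.0005,"ty":0.0107,"tz":0,"ax":0,"ay":0,"az":-5,"claw":0.6}
    - {"tx":0.0005,"ty":0.0107,"tz":0,"ax":0,"ay":0,"az":-5,"claw":0.6}
    - {"tx":0.0005,"ty":0.0107,"tz":0,"ax":0,"ay":0,"az":-5,"claw":0.6}
    - {"tx":0.0005,"ty":0.0107,"tz":0,"ax":0,"ay":0,"az":-5,"claw":0.6}
    - {"tx":0.0005,"ty":0.0107,"tz":0,"ax":0,"ay":0,"az":-5,"claw":0.6}
    - {"tx":0.0005,"ty":0.0107,"tz":0,"ax":0,"ay":0,"az":-5,"claw":0.6}
    - {"tx":0.0005,"ty":0.0107,"tz":0,"ax":0,"ay":0,"az":-5,"claw":0.6}
    - {"tx":0.0005,"ty":0.0107,"tz":0,"ax":0,"ay":0,"az":-5,"claw":0.6}
    - {"tx":0.0005,"ty":0.0107,"tz":0,"ax":0,"ay":0,"az":-5,"claw":0.6}
    - {"tx":0.0005,"ty":0.0107,"tz":0,"ax":0,"ay":0,"az":-5,"claw":0.6}

```text
clock: 26.98
tcp_pos: [0.465, 0.0379, 0.2927]
orientation: [-3.07, -0.66, -0.001]
contact_force: [0.7, 2.4, -0.9]
grip_width: 0.0341
gripper_force: 1.0
```

>>> arm_command:
  plan:
    - {"tx":0,"ty":0,"tz":0,"ax":0,"ay":0,"az":0,"claw":0.6}
    - {"tx":0.0001,"ty":-0.0021,"tz":0,"ax":0,"ay":0,"az":1,"claw":0.6}
    - {"tx":0.0001,"ty":-0.0021,"tz":0,"ax":0,"ay":0,"az":1,"claw":0.6}
    - {"tx":0,"ty":-0.0021,"tz":0,"ax":0,"ay":0,"az":1,"claw":0.6}
    - {"tx":0,"ty":-0.0021,"tz":0,"ax":0,"ay":0,"az":1,"claw":0.6}
    - {"tx":0,"ty":-0.0021,"tz":0,"ax":0,"ay":0,"az":1,"claw":0.6}
    - {"tx":0,"ty":-0.0021,"tz":0,"ax":0,"ay":0,"az":1,"claw":0.6}
    - {"tx":0,"ty":-0.0021,"tz":0,"ax":0,"ay":0,"az":1,"claw":0.6}
    - {"tx":0,"ty":0,"tz":0,"ax":0,"ay":0,"az":0,"claw":0.6}
    - {"tx":0,"ty":0,"tz":0,"ax":0,"ay":0,"az":0,"claw":0.6}

```text
clock: 27.82
tcp_pos: [0.4599, 0.0509, 0.2927]
orientation: [3.107, 0.464, -0.0]
contact_force: [0.3, -1.6, -0.2]
grip_width: 0.0344
gripper_force: 1.3
```

>>> arm_command:
  plan:
    - {"tx":0.0001,"ty":-0.0021,"tz":0,"ax":0,"ay":0,"az":1,"claw":0.6}
    - {"tx":0.0001,"ty":-0.0021,"tz":0,"ax":0,"ay":0,"az":1,"claw":0.6}
    - {"tx":0,"ty":-0.0021,"tz":0,"ax":0,"ay":0,"az":1,"claw":0.6}
    - {"tx":0,"ty":-0.0021,"tz":0,"ax":0,"ay":0,"az":1,"claw":0.6}
    - {"tx":0,"ty":-0.0021,"tz":0,"ax":0,"ay":0,"az":1,"claw":0.6}
    - {"tx":0,"ty":0,"tz":0,"ax":0,"ay":0,"az":0,"claw":0.6}
    - {"tx":0,"ty":0,"tz":0,"ax":0,"ay":0,"az":0,"claw":0.6}
    - {"tx":0,"ty":0,"tz":0,"ax":0,"ay":0,"az":0,"claw":0.6}
    - {"tx":0,"ty":0,"tz":0,"ax":0,"ay":0,"az":0,"claw":0.6}
    - {"tx":0,"ty":0,"tz":0,"ax":0,"ay":0,"az":0,"claw":0.6}

```text
clock: 28.65
tcp_pos: [0.4576, 0.0598, 0.2926]
orientation: [3.123, 0.324, -0.001]
contact_force: [1.5, -7.6, 0.2]
grip_width: 0.0342
gripper_force: 4.1
```

>>> arm_command:
  plan:
    - {"tx":0.0001,"ty":-0.0021,"tz":0,"ax":0,"ay":0,"az":1,"claw":0.6}
    - {"tx":0.0001,"ty":-0.0021,"tz":0,"ax":0,"ay":0,"az":1,"claw":0.6}
    - {"tx":0,"ty":-0.0021,"tz":0,"ax":0,"ay":0,"az":1,"claw":0.6}
    - {"tx":0,"ty":-0.0021,"tz":0,"ax":0,"ay":0,"az":1,"claw":0.6}
    - {"tx":0,"ty":0,"tz":0,"ax":0,"ay":0,"az":0,"claw":0.6}
    - {"tx":0,"ty":0,"tz":0,"ax":0,"ay":0,"az":0,"claw":0.6}
    - {"tx":0,"ty":0,"tz":0,"ax":0,"ay":0,"az":0,"claw":0.6}
    - {"tx":0,"ty":0,"tz":0,"ax":0,"ay":0,"az":0,"claw":0.6}
    - {"tx":0,"ty":0,"tz":0,"ax":0,"ay":0,"az":0,"claw":0.6}
    - {"tx":0,"ty":0,"tz":0,"ax":0,"ay":0,"az":0,"claw":0.6}

```text
clock: 29.48
tcp_pos: [0.4563, 0.0667, 0.2925]
orientation: [3.13, 0.213, -0.002]
contact_force: [1.4, -12.7, 1.1]
grip_width: 0.0346
gripper_force: 6.4
```

>>> arm_command:
  plan:
    - {"tx":0.0001,"ty":-0.0021,"tz":0,"ax":0,"ay":0,"az":1,"claw":0.6}
    - {"tx":0.0001,"ty":-0.0021,"tz":0,"ax":0,"ay":0,"az":1,"claw":0.6}
    - {"tx":0,"ty":-0.0021,"tz":0,"ax":0,"ay":0,"az":1,"claw":0.6}
    - {"tx":0,"ty":-0.0021,"tz":0,"ax":0,"ay":0,"az":1,"claw":0.6}
    - {"tx":0,"ty":0,"tz":0,"ax":0,"ay":0,"az":0,"claw":0.6}
    - {"tx":0,"ty":0,"tz":0,"ax":0,"ay":0,"az":0,"claw":0.6}
    - {"tx":0,"ty":0,"tz":0,"ax":0,"ay":0,"az":0,"claw":0.6}
    - {"tx":0,"ty":0,"tz":0,"ax":0,"ay":0,"az":0,"claw":0.6}
    - {"tx":0,"ty":0,"tz":0,"ax":0,"ay":0,"az":0,"claw":0.6}
    - {"tx":0,"ty":0,"tz":0,"ax":0,"ay":0,"az":0,"claw":0.6}

```text
clock: 30.32
tcp_pos: [0.4555, 0.0738, 0.2924]
orientation: [3.134, 0.102, -0.003]
contact_force: [2.4, -17.5, 3.0]
grip_width: 0.0341
gripper_force: 8.8
```

```bash
python3 - <<'E'
from h import *
o=r.get_obs(); print(o['clock'],o['tcp_pos'],o['orientation'],o['contact_force'],o['grip_width'],o['moment'])
T,i=snap('side')
for t in('ratchet_head','lever_tab','ratchet_grip','clamp_foot'): find(t,'side',T)
E
```

```text
30.3167 [0.45548113 0.07375781 0.29238071] [ 3.13373815e+00  1.02205952e-01 -3.11418115e-03] [  2.4081853  -17.54928866   2.95383641] 0.03414775928771459 [-3.56334972 -0.36340621  0.22439534]
ratchet_head side tip_of [(0.88, array([0.5764, 0.0912, 0.155 ]))]
lever_tab side tip_of [(0.41, array([0.5329, 0.0641, 0.1651]))]
ratchet_grip side tip_of [(0.71, array([0.4576, 0.0663, 0.1423])), (0.62, array([0.5774, 0.0901, 0.1558]))]
clamp_foot side tip_of [(0.73, array([0.457 , 0.062 , 0.1413])), (0.66, array([0.5797, 0.0897, 0.0291]))]
```

>>> arm_command:
  plan:
    - {"tx":0.0001,"ty":-0.0021,"tz":0,"ax":0,"ay":0,"az":1,"claw":0.6}
    - {"tx":0.0001,"ty":-0.0021,"tz":0,"ax":0,"ay":0,"az":1,"claw":0.6}
    - {"tx":0,"ty":-0.0021,"tz":0,"ax":0,"ay":0,"az":1,"claw":0.6}
    - {"tx":0,"ty":-0.0021,"tz":0,"ax":0,"ay":0,"az":1,"claw":0.6}
    - {"tx":0,"ty":0,"tz":0,"ax":0,"ay":0,"az":0,"claw":0.6}
    - {"tx":0,"ty":0,"tz":0,"ax":0,"ay":0,"az":0,"claw":0.6}
    - {"tx":0,"ty":0,"tz":0,"ax":0,"ay":0,"az":0,"claw":0.6}
    - {"tx":0,"ty":0,"tz":0,"ax":0,"ay":0,"az":0,"claw":0.6}
    - {"tx":0,"ty":0,"tz":0,"ax":0,"ay":0,"az":0,"claw":0.6}
    - {"tx":0,"ty":0,"tz":0,"ax":0,"ay":0,"az":0,"claw":0.6}

```text
clock: 31.4
tcp_pos: [0.455, 0.0808, 0.2922]
orientation: [3.133, -0.009, -0.005]
contact_force: [1.0, -22.5, 3.3]
grip_width: 0.0344
gripper_force: 10.9
```

>>> arm_command:
  plan:
    - {"tx":0.0001,"ty":-0.0021,"tz":0,"ax":0,"ay":0,"az":1,"claw":0.6}
    - {"tx":0.0001,"ty":-0.0021,"tz":0,"ax":0,"ay":0,"az":1,"claw":0.6}
    - {"tx":0,"ty":-0.0021,"tz":0,"ax":0,"ay":0,"az":1,"claw":0.6}
    - {"tx":0,"ty":-0.0021,"tz":0,"ax":0,"ay":0,"az":1,"claw":0.6}
    - {"tx":0,"ty":0,"tz":0,"ax":0,"ay":0,"az":0,"claw":0.6}
    - {"tx":0,"ty":0,"tz":0,"ax":0,"ay":0,"az":0,"claw":0.6}
    - {"tx":0,"ty":0,"tz":0,"ax":0,"ay":0,"az":0,"claw":0.6}
    - {"tx":0,"ty":0,"tz":0,"ax":0,"ay":0,"az":0,"claw":0.6}
    - {"tx":0,"ty":0,"tz":0,"ax":0,"ay":0,"az":0,"claw":0.6}
    - {"tx":0,"ty":0,"tz":0,"ax":0,"ay":0,"az":0,"claw":0.6}

```text
clock: 32.23
tcp_pos: [0.4549, 0.0886, 0.2919]
orientation: [3.129, -0.119, -0.008]
contact_force: [-1.4, -23.5, 6.5]
grip_width: 0.0339
gripper_force: 11.9
```

>>> arm_command:
  plan:
    - {"tx":0.0001,"ty":-0.0021,"tz":0,"ax":0,"ay":0,"az":1,"claw":0.6}
    - {"tx":0.0001,"ty":-0.0021,"tz":0,"ax":0,"ay":0,"az":1,"claw":0.6}
    - {"tx":0,"ty":-0.0021,"tz":0,"ax":0,"ay":0,"az":1,"claw":0.6}
    - {"tx":0,"ty":-0.0021,"tz":0,"ax":0,"ay":0,"az":1,"claw":0.6}
    - {"tx":0,"ty":0,"tz":0,"ax":0,"ay":0,"az":0,"claw":0.6}
    - {"tx":0,"ty":0,"tz":0,"ax":0,"ay":0,"az":0,"claw":0.6}
    - {"tx":0,"ty":0,"tz":0,"ax":0,"ay":0,"az":0,"claw":0.6}
    - {"tx":0,"ty":0,"tz":0,"ax":0,"ay":0,"az":0,"claw":0.6}
    - {"tx":0,"ty":0,"tz":0,"ax":0,"ay":0,"az":0,"claw":0.6}
    - {"tx":0,"ty":0,"tz":0,"ax":0,"ay":0,"az":0,"claw":0.6}

```text
clock: 33.07
tcp_pos: [0.4552, 0.096, 0.2916]
orientation: [3.12, -0.229, -0.011]
contact_force: [-3.5, -26.7, 9.4]
grip_width: 0.0344
gripper_force: 13.4
```

>>> arm_command:
  plan:
    - {"tx":0.0001,"ty":-0.0021,"tz":0,"ax":0,"ay":0,"az":1,"claw":0.6}
    - {"tx":0.0001,"ty":-0.0021,"tz":0,"ax":0,"ay":0,"az":1,"claw":0.6}
    - {"tx":0,"ty":-0.0021,"tz":0,"ax":0,"ay":0,"az":1,"claw":0.6}
    - {"tx":0,"ty":-0.0021,"tz":0,"ax":0,"ay":0,"az":1,"claw":0.6}
    - {"tx":0,"ty":0,"tz":0,"ax":0,"ay":0,"az":0,"claw":0.6}
    - {"tx":0,"ty":0,"tz":0,"ax":0,"ay":0,"az":0,"claw":0.6}
    - {"tx":0,"ty":0,"tz":0,"ax":0,"ay":0,"az":0,"claw":0.6}
    - {"tx":0,"ty":0,"tz":0,"ax":0,"ay":0,"az":0,"claw":0.6}
    - {"tx":0,"ty":0,"tz":0,"ax":0,"ay":0,"az":0,"claw":0.6}
    - {"tx":0,"ty":0,"tz":0,"ax":0,"ay":0,"az":0,"claw":0.6}

```text
clock: 33.9
tcp_pos: [0.4561, 0.1031, 0.2913]
orientation: [3.107, -0.338, -0.014]
contact_force: [-6.8, -30.4, 12.4]
grip_width: 0.0344
gripper_force: 15.4
```

```bash
python3 - <<'E'
from h import *
o=r.get_obs(); print(o['clock'],o['tcp_pos'],o['orientation'],o['contact_force'],o['joints'][6])
T,i=snap('side')
for t in('ratchet_head','lever_tab','ratchet_grip','clamp_foot'): find(t,'side',T)
E
```

```text
33.9 [0.45610517 0.10310503 0.29125634] [ 3.10739294 -0.33802222 -0.01378915] [ -6.75361596 -30.36180305  12.3864984 ] -2.3248535145987614
ratchet_head side tip_of [(0.6, array([0.5767, 0.093 , 0.1538]))]
lever_tab side tip_of [(0.46, array([0.5292, 0.0753, 0.1638]))]
ratchet_grip side tip_of [(0.72, array([0.4564, 0.0885, 0.1396]))]
clamp_foot side tip_of [(0.75, array([0.5782, 0.0927, 0.0314]))]
```

>>> arm_command:
  plan:
    - {"tx":0.0001,"ty":-0.0021,"tz":0,"ax":0,"ay":0,"az":1,"claw":0.6}
    - {"tx":0.0001,"ty":-0.0021,"tz":0,"ax":0,"ay":0,"az":1,"claw":0.6}
    - {"tx":0,"ty":-0.0021,"tz":0,"ax":0,"ay":0,"az":1,"claw":0.6}
    - {"tx":0,"ty":-0.0021,"tz":0,"ax":0,"ay":0,"az":1,"claw":0.6}
    - {"tx":0,"ty":0,"tz":0,"ax":0,"ay":0,"az":0,"claw":0.6}
    - {"tx":0,"ty":0,"tz":0,"ax":0,"ay":0,"az":0,"claw":0.6}
    - {"tx":0,"ty":0,"tz":0,"ax":0,"ay":0,"az":0,"claw":0.6}
    - {"tx":0,"ty":0,"tz":0,"ax":0,"ay":0,"az":0,"claw":0.6}
    - {"tx":0,"ty":0,"tz":0,"ax":0,"ay":0,"az":0,"claw":0.6}
    - {"tx":0,"ty":0,"tz":0,"ax":0,"ay":0,"az":0,"claw":0.6}

```text
clock: 34.98
tcp_pos: [0.4574, 0.1102, 0.2909]
orientation: [3.09, -0.447, -0.017]
contact_force: [-9.4, -32.4, 16.5]
grip_width: 0.0341
gripper_force: 17.2
```

>>> arm_command:
  plan:
    - {"tx":0.0001,"ty":-0.0021,"tz":-0.001,"ax":0,"ay":0,"az":1,"claw":0.6}
    - {"tx":0.0001,"ty":-0.0021,"tz":-0.001,"ax":0,"ay":0,"az":1,"claw":0.6}
    - {"tx":0,"ty":-0.0021,"tz":-0.001,"ax":0,"ay":0,"az":1,"claw":0.6}
    - {"tx":0,"ty":-0.0021,"tz":0,"ax":0,"ay":0,"az":1,"claw":0.6}
    - {"tx":0,"ty":0,"tz":0,"ax":0,"ay":0,"az":0,"claw":0.6}
    - {"tx":0,"ty":0,"tz":0,"ax":0,"ay":0,"az":0,"claw":0.6}
    - {"tx":0,"ty":0,"tz":0,"ax":0,"ay":0,"az":0,"claw":0.6}
    - {"tx":0,"ty":0,"tz":0,"ax":0,"ay":0,"az":0,"claw":0.6}
    - {"tx":0,"ty":0,"tz":0,"ax":0,"ay":0,"az":0,"claw":0.6}
    - {"tx":0,"ty":0,"tz":0,"ax":0,"ay":0,"az":0,"claw":0.6}

```text
clock: 35.82
tcp_pos: [0.4598, 0.1192, 0.2926]
orientation: [3.075, -0.553, -0.017]
contact_force: [-6.9, -26.8, 0.8]
grip_width: 0.0343
gripper_force: 13.8
```

```bash
python3 - <<'E'
from h import *
o=r.get_obs(); print(o['clock'],o['tcp_pos'],o['orientation'],o['contact_force'],o['joints'][6])
T,i=snap('side')
for t in('ratchet_head','lever_tab','ratchet_grip','clamp_foot'): find(t,'side',T)
E
```

```text
35.8167 [0.45981936 0.11922628 0.29258135] [ 3.0750771  -0.55287585 -0.01739721] [ -6.93072619 -26.80345423   0.78551839] -2.480900812582598
ratchet_head side tip_of [(0.68, array([0.5743, 0.0918, 0.1575]))]
lever_tab side tip_of [(0.42, array([0.5284, 0.0852, 0.1626]))]
ratchet_grip side tip_of [(0.6, array([0.4572, 0.107 , 0.142 ]))]
clamp_foot side tip_of [(0.72, array([0.5787, 0.0908, 0.0299]))]
```

>>> arm_command:
  plan:
    - {"tx":0.0001,"ty":-0.0021,"tz":0,"ax":0,"ay":0,"az":1,"claw":0.6}
    - {"tx":0.0001,"ty":-0.0021,"tz":0,"ax":0,"ay":0,"az":1,"claw":0.6}
    - {"tx":0,"ty":-0.0021,"tz":0,"ax":0,"ay":0,"az":1,"claw":0.6}
    - {"tx":0,"ty":-0.0021,"tz":0,"ax":0,"ay":0,"az":1,"claw":0.6}
    - {"tx":0,"ty":0,"tz":0,"ax":0,"ay":0,"az":0,"claw":0.6}
    - {"tx":0,"ty":0,"tz":0,"ax":0,"ay":0,"az":0,"claw":0.6}
    - {"tx":0,"ty":0,"tz":0,"ax":0,"ay":0,"az":0,"claw":0.6}
    - {"tx":0,"ty":0,"tz":0,"ax":0,"ay":0,"az":0,"claw":0.6}
    - {"tx":0,"ty":0,"tz":0,"ax":0,"ay":0,"az":0,"claw":0.6}
    - {"tx":0,"ty":0,"tz":0,"ax":0,"ay":0,"az":0,"claw":0.6}

```text
clock: 36.9
tcp_pos: [0.4622, 0.1277, 0.2924]
orientation: [3.053, -0.658, -0.02]
contact_force: [-9.9, -24.9, 2.6]
grip_width: 0.0343
gripper_force: 13.6
```

>>> arm_command:
  plan:
    - {"tx":0.0001,"ty":-0.0021,"tz":0,"ax":0,"ay":0,"az":1,"claw":0.6}
    - {"tx":0.0001,"ty":-0.0021,"tz":0,"ax":0,"ay":0,"az":1,"claw":0.6}
    - {"tx":0,"ty":-0.0021,"tz":0,"ax":0,"ay":0,"az":1,"claw":0.6}
    - {"tx":0,"ty":-0.0021,"tz":0,"ax":0,"ay":0,"az":1,"claw":0.6}
    - {"tx":0,"ty":0,"tz":0,"ax":0,"ay":0,"az":0,"claw":0.6}
    - {"tx":0,"ty":0,"tz":0,"ax":0,"ay":0,"az":0,"claw":0.6}
    - {"tx":0,"ty":0,"tz":0,"ax":0,"ay":0,"az":0,"claw":0.6}
    - {"tx":0,"ty":0,"tz":0,"ax":0,"ay":0,"az":0,"claw":0.6}
    - {"tx":0,"ty":0,"tz":0,"ax":0,"ay":0,"az":0,"claw":0.6}
    - {"tx":0,"ty":0,"tz":0,"ax":0,"ay":0,"az":0,"claw":0.6}

```text
clock: 37.73
tcp_pos: [0.4649, 0.1343, 0.2919]
orientation: [3.025, -0.764, -0.023]
contact_force: [-14.9, -28.5, 7.0]
grip_width: 0.0341
gripper_force: 15.6
```

```bash
python3 - <<'E'
from h import *
o=r.get_obs(); print(o['clock'],o['tcp_pos'],o['orientation'],o['contact_force'],o['joints'][6])
T,i=snap('side')
for t in('ratchet_head','lever_tab','ratchet_grip','clamp_foot'): find(t,'side',T)
E
```

```text
37.7333 [0.46487376 0.13430987 0.29193795] [ 3.02475283 -0.76371795 -0.02348774] [-14.89322345 -28.46085461   7.04851581] -2.6350689283377977
ratchet_head side tip_of [(0.78, array([0.5768, 0.0938, 0.1544])), (0.68, array([ 0.3919, -0.2675,  0.0015]))]
lever_tab side tip_of [(0.42, array([0.5275, 0.0888, 0.1631]))]
ratchet_grip side tip_of [(0.97, array([0.4585, 0.1251, 0.1425])), (0.44, array([ 0.594 ,  0.4094, -0.0014]))]
clamp_foot side tip_of []
```

>>> arm_command:
  plan:
    - {"tx":0.0001,"ty":-0.0021,"tz":0,"ax":0,"ay":0,"az":1,"claw":0.6}
    - {"tx":0.0001,"ty":-0.0021,"tz":0,"ax":0,"ay":0,"az":1,"claw":0.6}
    - {"tx":0,"ty":-0.0021,"tz":0,"ax":0,"ay":0,"az":1,"claw":0.6}
    - {"tx":0,"ty":0,"tz":0,"ax":0,"ay":0,"az":0,"claw":0.6}
    - {"tx":0,"ty":0,"tz":0,"ax":0,"ay":0,"az":0,"claw":0.6}
    - {"tx":0,"ty":0,"tz":0,"ax":0,"ay":0,"az":0,"claw":0.6}
    - {"tx":0,"ty":0,"tz":0,"ax":0,"ay":0,"az":0,"claw":0.6}
    - {"tx":0,"ty":0,"tz":0,"ax":0,"ay":0,"az":0,"claw":0.6}
    - {"tx":0,"ty":0,"tz":0,"ax":0,"ay":0,"az":0,"claw":0.6}
    - {"tx":0,"ty":0,"tz":0,"ax":0,"ay":0,"az":0,"claw":0.6}

```text
clock: 38.82
tcp_pos: [0.4672, 0.1393, 0.2916]
orientation: [3.001, -0.842, -0.026]
contact_force: [-18.5, -28.2, 10.9]
grip_width: 0.0344
gripper_force: 17.0
```

>>> arm_command:
  plan:
    - {"tx":0.0005,"ty":0.0107,"tz":0,"ax":0,"ay":0,"az":-5,"claw":0.6}
    - {"tx":0.0005,"ty":0.0107,"tz":0,"ax":0,"ay":0,"az":-5,"claw":0.6}
    - {"tx":0.0005,"ty":0.0107,"tz":0,"ax":0,"ay":0,"az":-5,"claw":0.6}
    - {"tx":0.0005,"ty":0.0107,"tz":0,"ax":0,"ay":0,"az":-5,"claw":0.6}
    - {"tx":0.0005,"ty":0.0107,"tz":0,"ax":0,"ay":0,"az":-5,"claw":0.6}
    - {"tx":0.0005,"ty":0.0107,"tz":0,"ax":0,"ay":0,"az":-5,"claw":0.6}
    - {"tx":0.0005,"ty":0.0107,"tz":0,"ax":0,"ay":0,"az":-5,"claw":0.6}
    - {"tx":0.0005,"ty":0.0107,"tz":0,"ax":0,"ay":0,"az":-5,"claw":0.6}
    - {"tx":0.0005,"ty":0.0107,"tz":0,"ax":0,"ay":0,"az":-5,"claw":0.6}
    - {"tx":0.0005,"ty":0.0107,"tz":0,"ax":0,"ay":0,"az":-5,"claw":0.6}

```text
clock: 39.65
tcp_pos: [0.463, 0.046, 0.2959]
orientation: [-3.095, -0.526, -0.002]
contact_force: [0.2, 3.4, -1.4]
grip_width: 0.0342
gripper_force: 1.2
```

>>> arm_command:
  plan:
    - {"tx":0,"ty":0,"tz":0,"ax":0,"ay":0,"az":0,"claw":0.6}
    - {"tx":0,"ty":0,"tz":0,"ax":0,"ay":0,"az":0,"claw":0.6}
    - {"tx":0.0001,"ty":-0.0021,"tz":0,"ax":0,"ay":0,"az":1,"claw":0.6}
    - {"tx":0.0001,"ty":-0.0021,"tz":0,"ax":0,"ay":0,"az":1,"claw":0.6}
    - {"tx":0,"ty":-0.0021,"tz":0,"ax":0,"ay":0,"az":1,"claw":0.6}
    - {"tx":0,"ty":-0.0021,"tz":0,"ax":0,"ay":0,"az":1,"claw":0.6}
    - {"tx":0,"ty":-0.0021,"tz":0,"ax":0,"ay":0,"az":1,"claw":0.6}
    - {"tx":0,"ty":-0.0021,"tz":0,"ax":0,"ay":0,"az":1,"claw":0.6}
    - {"tx":0,"ty":-0.0021,"tz":0,"ax":0,"ay":0,"az":1,"claw":0.6}
    - {"tx":0,"ty":0,"tz":0,"ax":0,"ay":0,"az":0,"claw":0.6}

```text
clock: 40.48
tcp_pos: [0.4587, 0.0595, 0.2956]
orientation: [-3.124, -0.327, 0.001]
contact_force: [-1.2, -1.9, 0.0]
grip_width: 0.0341
gripper_force: 0.8
```

>>> arm_command:
  plan:
    - {"tx":0.0001,"ty":-0.0021,"tz":0,"ax":0,"ay":0,"az":1,"claw":0.6}
    - {"tx":0.0001,"ty":-0.0021,"tz":0,"ax":0,"ay":0,"az":1,"claw":0.6}
    - {"tx":0,"ty":-0.0021,"tz":0,"ax":0,"ay":0,"az":1,"claw":0.6}
    - {"tx":0,"ty":-0.0021,"tz":0,"ax":0,"ay":0,"az":1,"claw":0.6}
    - {"tx":0,"ty":0,"tz":0,"ax":0,"ay":0,"az":0,"claw":0.6}
    - {"tx":0,"ty":0,"tz":0,"ax":0,"ay":0,"az":0,"claw":0.6}
    - {"tx":0,"ty":0,"tz":0,"ax":0,"ay":0,"az":0,"claw":0.6}
    - {"tx":0,"ty":0,"tz":0,"ax":0,"ay":0,"az":0,"claw":0.6}
    - {"tx":0,"ty":0,"tz":0,"ax":0,"ay":0,"az":0,"claw":0.6}
    - {"tx":0,"ty":0,"tz":0,"ax":0,"ay":0,"az":0,"claw":0.6}

```text
clock: 41.32
tcp_pos: [0.4579, 0.0674, 0.2958]
orientation: [-3.134, -0.219, -0.001]
contact_force: [0.4, -0.8, -0.7]
grip_width: 0.0343
gripper_force: 0.1
```

>>> arm_command:
  plan:
    - {"tx":0.0001,"ty":-0.0021,"tz":0,"ax":0,"ay":0,"az":1,"claw":0.6}
    - {"tx":0.0001,"ty":-0.0021,"tz":0,"ax":0,"ay":0,"az":1,"claw":0.6}
    - {"tx":0,"ty":-0.0021,"tz":0,"ax":0,"ay":0,"az":1,"claw":0.6}
    - {"tx":0,"ty":-0.0021,"tz":0,"ax":0,"ay":0,"az":1,"claw":0.6}
    - {"tx":0,"ty":-0.0021,"tz":0,"ax":0,"ay":0,"az":1,"claw":0.6}
    - {"tx":0,"ty":-0.0021,"tz":0,"ax":0,"ay":0,"az":1,"claw":0.6}
    - {"tx":0,"ty":0,"tz":0,"ax":0,"ay":0,"az":0,"claw":0.6}
    - {"tx":0,"ty":0,"tz":0,"ax":0,"ay":0,"az":0,"claw":0.6}
    - {"tx":0,"ty":0,"tz":0,"ax":0,"ay":0,"az":0,"claw":0.6}
    - {"tx":0,"ty":0,"tz":0,"ax":0,"ay":0,"az":0,"claw":0.6}

```text
clock: 42.15
tcp_pos: [0.4567, 0.0798, 0.2956]
orientation: [-3.141, -0.055, 0.0]
contact_force: [-1.4, -2.3, 0.5]
grip_width: 0.0344
gripper_force: 0.8
```

>>> arm_command:
  plan:
    - {"tx":0.0001,"ty":-0.0021,"tz":0,"ax":0,"ay":0,"az":1,"claw":0.6}
    - {"tx":0.0001,"ty":-0.0021,"tz":0,"ax":0,"ay":0,"az":1,"claw":0.6}
    - {"tx":0,"ty":-0.0021,"tz":0,"ax":0,"ay":0,"az":1,"claw":0.6}
    - {"tx":0,"ty":-0.0021,"tz":0,"ax":0,"ay":0,"az":1,"claw":0.6}
    - {"tx":0,"ty":-0.0021,"tz":0,"ax":0,"ay":0,"az":1,"claw":0.6}
    - {"tx":0,"ty":-0.0021,"tz":0,"ax":0,"ay":0,"az":1,"claw":0.6}
    - {"tx":0,"ty":0,"tz":0,"ax":0,"ay":0,"az":0,"claw":0.6}
    - {"tx":0,"ty":0,"tz":0,"ax":0,"ay":0,"az":0,"claw":0.6}
    - {"tx":0,"ty":0,"tz":0,"ax":0,"ay":0,"az":0,"claw":0.6}
    - {"tx":0,"ty":0,"tz":0,"ax":0,"ay":0,"az":0,"claw":0.6}

```text
clock: 42.98
tcp_pos: [0.4566, 0.0909, 0.2954]
orientation: [3.137, -0.113, -0.003]
contact_force: [-2.8, -8.6, 3.3]
grip_width: 0.0341
gripper_force: 4.1
```

Engaging now.

>>> arm_command:
  plan:
    - {"tx":0.0001,"ty":-0.0021,"tz":-0.001,"ax":0,"ay":0,"az":1,"claw":0.6}
    - {"tx":0.0001,"ty":-0.0021,"tz":0,"ax":0,"ay":0,"az":1,"claw":0.6}
    - {"tx":0,"ty":-0.0021,"tz":0,"ax":0,"ay":0,"az":1,"claw":0.6}
    - {"tx":0,"ty":-0.0021,"tz":0,"ax":0,"ay":0,"az":1,"claw":0.6}
    - {"tx":0,"ty":-0.0021,"tz":0,"ax":0,"ay":0,"az":1,"claw":0.6}
    - {"tx":0,"ty":0,"tz":0,"ax":0,"ay":0,"az":0,"claw":0.6}
    - {"tx":0,"ty":0,"tz":0,"ax":0,"ay":0,"az":0,"claw":0.6}
    - {"tx":0,"ty":0,"tz":0,"ax":0,"ay":0,"az":0,"claw":0.6}
    - {"tx":0,"ty":0,"tz":0,"ax":0,"ay":0,"az":0,"claw":0.6}
    - {"tx":0,"ty":0,"tz":0,"ax":0,"ay":0,"az":0,"claw":0.6}

```text
clock: 43.82
tcp_pos: [0.4575, 0.0996, 0.2957]
orientation: [3.126, -0.251, -0.006]
contact_force: [-1.5, -13.4, 0.2]
grip_width: 0.0339
gripper_force: 6.8
```

>>> arm_command:
  plan:
    - {"tx":0.0001,"ty":-0.0021,"tz":-0.001,"ax":0,"ay":0,"az":1,"claw":0.6}
    - {"tx":0.0001,"ty":-0.0021,"tz":0,"ax":0,"ay":0,"az":1,"claw":0.6}
    - {"tx":0,"ty":-0.0021,"tz":0,"ax":0,"ay":0,"az":1,"claw":0.6}
    - {"tx":0,"ty":-0.0021,"tz":0,"ax":0,"ay":0,"az":1,"claw":0.6}
    - {"tx":0,"ty":-0.0021,"tz":0,"ax":0,"ay":0,"az":1,"claw":0.6}
    - {"tx":0,"ty":0,"tz":0,"ax":0,"ay":0,"az":0,"claw":0.6}
    - {"tx":0,"ty":0,"tz":0,"ax":0,"ay":0,"az":0,"claw":0.6}
    - {"tx":0,"ty":0,"tz":0,"ax":0,"ay":0,"az":0,"claw":0.6}
    - {"tx":0,"ty":0,"tz":0,"ax":0,"ay":0,"az":0,"claw":0.6}
    - {"tx":0,"ty":0,"tz":0,"ax":0,"ay":0,"az":0,"claw":0.6}

```text
clock: 44.65
tcp_pos: [0.4592, 0.108, 0.2959]
orientation: [3.108, -0.389, -0.009]
contact_force: [-2.2, -20.0, -1.8]
grip_width: 0.0341
gripper_force: 9.6
```

```bash
python3 - <<'E'
from h import *
o=r.get_obs(); print(o['clock'],o['tcp_pos'],o['orientation'],o['contact_force'],o['joints'][6])
T,i=snap('side')
for t in('ratchet_head','lever_tab','ratchet_grip'): find(t,'side',T)
E
```

```text
44.65 [0.45917538 0.10800962 0.29589584] [ 3.10773147 -0.38900716 -0.00870066] [ -2.20761853 -19.97869119  -1.77892782] -2.354770284776875
ratchet_head side tip_of [(0.87, array([0.5764, 0.0917, 0.1554])), (0.69, array([ 5.959e-01,  4.115e-01, -4.000e-04]))]
lever_tab side tip_of [(0.51, array([0.5264, 0.079 , 0.1643])), (0.3, array([ 0.5826, -0.4466, -0.0037]))]
ratchet_grip side tip_of [(0.88, array([0.4547, 0.0968, 0.1407]))]
```

>>> arm_command:
  plan:
    - {"tx":0.0001,"ty":-0.0021,"tz":0,"ax":0,"ay":0,"az":1,"claw":0.6}
    - {"tx":0.0001,"ty":-0.0021,"tz":0,"ax":0,"ay":0,"az":1,"claw":0.6}
    - {"tx":0,"ty":-0.0021,"tz":0,"ax":0,"ay":0,"az":1,"claw":0.6}
    - {"tx":0,"ty":-0.0021,"tz":0,"ax":0,"ay":0,"az":1,"claw":0.6}
    - {"tx":0,"ty":-0.0021,"tz":0,"ax":0,"ay":0,"az":1,"claw":0.6}
    - {"tx":0,"ty":0,"tz":0,"ax":0,"ay":0,"az":0,"claw":0.6}
    - {"tx":0,"ty":0,"tz":0,"ax":0,"ay":0,"az":0,"claw":0.6}
    - {"tx":0,"ty":0,"tz":0,"ax":0,"ay":0,"az":0,"claw":0.6}
    - {"tx":0,"ty":0,"tz":0,"ax":0,"ay":0,"az":0,"claw":0.6}
    - {"tx":0,"ty":0,"tz":0,"ax":0,"ay":0,"az":0,"claw":0.6}

```text
clock: 45.68
tcp_pos: [0.4612, 0.117, 0.2955]
orientation: [3.084, -0.525, -0.013]
contact_force: [-6.7, -21.7, 3.0]
grip_width: 0.034
gripper_force: 11.3
```

```bash
python3 - <<'E'
from h import *
o=r.get_obs(); print(o['clock'],o['tcp_pos'],o['orientation'],o['contact_force'],o['joints'][6])
T,i=snap('side')
for t in('ratchet_head','lever_tab','ratchet_grip'): find(t,'side',T)
E
```

```text
45.6833 [0.46124846 0.11697618 0.29546492] [ 3.08420822 -0.52461521 -0.01282291] [ -6.73523909 -21.7207018    2.99765574] -2.4544460208326693
ratchet_head side tip_of [(0.91, array([0.5773, 0.0897, 0.1563]))]
lever_tab side tip_of [(0.43, array([0.5264, 0.0834, 0.1655]))]
ratchet_grip side tip_of [(0.8, array([0.4564, 0.1076, 0.1429]))]
```

>>> arm_command:
  plan:
    - {"tx":0.0001,"ty":-0.0021,"tz":0,"ax":0,"ay":0,"az":1,"claw":0.6}
    - {"tx":0.0001,"ty":-0.0021,"tz":0,"ax":0,"ay":0,"az":1,"claw":0.6}
    - {"tx":0,"ty":-0.0021,"tz":0,"ax":0,"ay":0,"az":1,"claw":0.6}
    - {"tx":0,"ty":-0.0021,"tz":0,"ax":0,"ay":0,"az":1,"claw":0.6}
    - {"tx":0,"ty":-0.0021,"tz":0,"ax":0,"ay":0,"az":1,"claw":0.6}
    - {"tx":0,"ty":0,"tz":0,"ax":0,"ay":0,"az":0,"claw":0.6}
    - {"tx":0,"ty":0,"tz":0,"ax":0,"ay":0,"az":0,"claw":0.6}
    - {"tx":0,"ty":0,"tz":0,"ax":0,"ay":0,"az":0,"claw":0.6}
    - {"tx":0,"ty":0,"tz":0,"ax":0,"ay":0,"az":0,"claw":0.6}
    - {"tx":0,"ty":0,"tz":0,"ax":0,"ay":0,"az":0,"claw":0.6}

```text
clock: 46.72
tcp_pos: [0.464, 0.1258, 0.295]
orientation: [3.054, -0.658, -0.017]
contact_force: [-11.1, -24.3, 6.9]
grip_width: 0.0343
gripper_force: 13.5
```

```bash
python3 - <<'E'
from h import *
o=r.get_obs(); print(o['clock'],o['tcp_pos'],o['orientation'],o['contact_force'],o['joints'][6])
T,i=snap('side')
for t in('ratchet_grip',): find(t,'side',T)
E
```

```text
46.7167 [0.46397233 0.1257858  0.29500681] [ 3.05440097 -0.65830234 -0.01717823] [-11.0633623  -24.31315482   6.87448847] -2.5522215079478987
ratchet_grip side tip_of [(0.74, array([ 0.4359,  0.1344, -0.0022])), (0.68, array([0.4603, 0.1142, 0.144 ]))]
```

>>> arm_command:
  plan:
    - {"tx":0.0001,"ty":-0.0021,"tz":0,"ax":0,"ay":0,"az":1,"claw":0.6}
    - {"tx":0.0001,"ty":-0.0021,"tz":0,"ax":0,"ay":0,"az":1,"claw":0.6}
    - {"tx":0,"ty":-0.0021,"tz":0,"ax":0,"ay":0,"az":1,"claw":0.6}
    - {"tx":0,"ty":-0.0021,"tz":0,"ax":0,"ay":0,"az":1,"claw":0.6}
    - {"tx":0,"ty":-0.0021,"tz":0,"ax":0,"ay":0,"az":1,"claw":0.6}
    - {"tx":0,"ty":0,"tz":0,"ax":0,"ay":0,"az":0,"claw":0.6}
    - {"tx":0,"ty":0,"tz":0,"ax":0,"ay":0,"az":0,"claw":0.6}
    - {"tx":0,"ty":0,"tz":0,"ax":0,"ay":0,"az":0,"claw":0.6}
    - {"tx":0,"ty":0,"tz":0,"ax":0,"ay":0,"az":0,"claw":0.6}
    - {"tx":0,"ty":0,"tz":0,"ax":0,"ay":0,"az":0,"claw":0.6}

```text
clock: 47.65
tcp_pos: [0.4673, 0.1342, 0.2945]
orientation: [3.018, -0.79, -0.022]
contact_force: [-17.0, -27.9, 13.5]
grip_width: 0.0341
gripper_force: 16.1
```

```bash
python3 - <<'E'
from h import *
o=r.get_obs(); print(o['clock'],o['tcp_pos'],o['orientation'],o['contact_force'],o['joints'][6])
T,i=snap('side')
for t in('ratchet_grip',): find(t,'side',T)
E
```

```text
47.65 [0.46730089 0.13417771 0.29446194] [ 3.01820863 -0.78995681 -0.02194828] [-17.03162855 -27.93813102  13.52367691] -2.647691724123435
ratchet_grip side tip_of [(0.62, array([0.4596, 0.1227, 0.1436])), (0.55, array([0.5822, 0.0617, 0.0198]))]
```

>>> arm_command:
  plan:
    - {"tx":0,"ty":0,"tz":-0.001,"ax":0,"ay":0,"az":-3,"claw":0.6}
    - {"tx":0,"ty":0,"tz":-0.001,"ax":0,"ay":0,"az":-3,"claw":0.6}
    - {"tx":0,"ty":0,"tz":-0.001,"ax":0,"ay":0,"az":-3,"claw":0.6}
    - {"tx":0,"ty":0,"tz":0,"ax":0,"ay":0,"az":-2,"claw":0.6}
    - {"tx":0,"ty":-0.002,"tz":0,"ax":0,"ay":0,"az":0,"claw":0.6}
    - {"tx":0,"ty":-0.002,"tz":0,"ax":0,"ay":0,"az":0,"claw":0.6}
    - {"tx":0,"ty":0,"tz":0,"ax":0,"ay":0,"az":0,"claw":0.6}
    - {"tx":0,"ty":0,"tz":0,"ax":0,"ay":0,"az":0,"claw":0.6}
    - {"tx":0,"ty":0,"tz":0,"ax":0,"ay":0,"az":0,"claw":0.6}
    - {"tx":0,"ty":0,"tz":0,"ax":0,"ay":0,"az":0,"claw":0.6}

```text
clock: 48.58
tcp_pos: [0.4668, 0.1376, 0.2959]
orientation: [3.079, -0.498, -0.033]
contact_force: [-22.6, -27.3, 6.1]
grip_width: 0.034
gripper_force: 16.5
```

```bash
python3 - <<'E'
from h import *
o=r.get_obs(); print(o['clock'],o['tcp_pos'],o['orientation'],o['contact_force'],o['moment'],o['joints'][6])
T,i=snap('side')
for t in('ratchet_grip',): find(t,'side',T)
E
```

```text
48.5833 [0.46675845 0.13756053 0.29585167] [ 3.07853565 -0.4977623  -0.0330607 ] [-22.64399449 -27.31068429   6.10817002] [-5.76461756  4.53042499 -0.01368934] -2.4795431023236283
ratchet_grip side tip_of [(0.63, array([0.459 , 0.124 , 0.1413])), (0.52, array([0.578 , 0.0895, 0.003 ]))]
```

>>> arm_command:
  plan:
    - {"tx":-0.002,"ty":-0.001,"tz":0,"ax":0,"ay":0,"az":0,"claw":0.6}
    - {"tx":-0.002,"ty":-0.001,"tz":0,"ax":0,"ay":0,"az":0,"claw":0.6}
    - {"tx":-0.001,"ty":-0.001,"tz":0,"ax":0,"ay":0,"az":0,"claw":0.6}
    - {"tx":0,"ty":-0.001,"tz":0,"ax":0,"ay":0,"az":0,"claw":0.6}
    - {"tx":0,"ty":-0.001,"tz":0,"ax":0,"ay":0,"az":0,"claw":0.6}
    - {"tx":0,"ty":-0.001,"tz":0,"ax":0,"ay":0,"az":0,"claw":0.6}
    - {"tx":0,"ty":0,"tz":0,"ax":0,"ay":0,"az":0,"claw":0.6}
    - {"tx":0,"ty":0,"tz":0,"ax":0,"ay":0,"az":0,"claw":0.6}
    - {"tx":0,"ty":0,"tz":0,"ax":0,"ay":0,"az":0,"claw":0.6}
    - {"tx":0,"ty":0,"tz":0,"ax":0,"ay":0,"az":0,"claw":0.6}

```text
clock: 49.52
tcp_pos: [0.4665, 0.1422, 0.2958]
orientation: [3.077, -0.502, -0.024]
contact_force: [-10.1, -34.7, -3.7]
grip_width: 0.0341
gripper_force: 18.0
```

```bash
python3 - <<'E'
from h import *
o=r.get_obs(); print(o['clock'],o['tcp_pos'],o['orientation'],o['contact_force'],o['moment'],o['joints'][6])
T,i=snap('side')
for t in('ratchet_grip',): find(t,'side',T)
E
```

```text
49.5167 [0.46649831 0.14222666 0.29577722] [ 3.07694031 -0.50214989 -0.02417123] [-10.08207848 -34.71389602  -3.68182583] [-7.10338849  1.93470115  0.03967184] -2.4964216165298074
ratchet_grip side tip_of [(0.72, array([0.4596, 0.1293, 0.1382]))]
```

>>> arm_command:
  plan:
    - {"tx":0,"ty":-0.002,"tz":0,"ax":0,"ay":0,"az":0.5,"claw":0.6}
    - {"tx":0,"ty":-0.001,"tz":0,"ax":0,"ay":0,"az":0.5,"claw":0.6}
    - {"tx":0,"ty":-0.001,"tz":0,"ax":0,"ay":0,"az":0.5,"claw":0.6}
    - {"tx":0,"ty":-0.001,"tz":0,"ax":0,"ay":0,"az":0.5,"claw":0.6}
    - {"tx":0,"ty":-0.001,"tz":0,"ax":0,"ay":0,"az":0,"claw":0.6}
    - {"tx":0,"ty":0,"tz":0,"ax":0,"ay":0,"az":0,"claw":0.6}
    - {"tx":0,"ty":0,"tz":0,"ax":0,"ay":0,"az":0,"claw":0.6}
    - {"tx":0,"ty":0,"tz":0,"ax":0,"ay":0,"az":0,"claw":0.6}
    - {"tx":0,"ty":0,"tz":0,"ax":0,"ay":0,"az":0,"claw":0.6}
    - {"tx":0,"ty":0,"tz":0,"ax":0,"ay":0,"az":0,"claw":0.6}

```text
clock: 50.45
tcp_pos: [0.4683, 0.1471, 0.2955]
orientation: [3.065, -0.556, -0.025]
contact_force: [-9.2, -37.2, -3.6]
grip_width: 0.0342
gripper_force: 19.2
```

```bash
python3 - <<'E'
from h import *
o=r.get_obs(); print(o['clock'],o['tcp_pos'],o['orientation'],o['contact_force'],o['moment'],o['joints'][6])
T,i=snap('side')
for t in('ratchet_grip','ratchet_grip'): find(t,'side',T)
E
```

```text
50.45 [0.46833996 0.14705243 0.29550411] [ 3.0654848  -0.55624984 -0.02452495] [ -9.15605005 -37.1807852   -3.59875523] [-7.58258596  2.04906594  0.09742694] -2.5382543434054696
ratchet_grip side tip_of [(0.65, array([0.462 , 0.1343, 0.1404]))]
ratchet_grip side tip_of [(0.65, array([0.462 , 0.1343, 0.1404]))]
```

>>> arm_command:
  plan:
    - {"tx":0,"ty":-0.002,"tz":0,"ax":0,"ay":0,"az":1,"claw":0.6}
    - {"tx":0,"ty":-0.002,"tz":0,"ax":0,"ay":0,"az":1,"claw":0.6}
    - {"tx":0,"ty":-0.002,"tz":0,"ax":0,"ay":0,"az":1,"claw":0.6}
    - {"tx":0,"ty":-0.002,"tz":0,"ax":0,"ay":0,"az":1,"claw":0.6}
    - {"tx":0,"ty":-0.002,"tz":0,"ax":0,"ay":0,"az":1,"claw":0.6}
    - {"tx":0,"ty":-0.002,"tz":0,"ax":0,"ay":0,"az":1,"claw":0.6}
    - {"tx":0,"ty":0,"tz":0,"ax":0,"ay":0,"az":0,"claw":0.6}
    - {"tx":0,"ty":0,"tz":0,"ax":0,"ay":0,"az":0,"claw":0.6}
    - {"tx":0,"ty":0,"tz":0,"ax":0,"ay":0,"az":0,"claw":0.6}
    - {"tx":0,"ty":0,"tz":0,"ax":0,"ay":0,"az":0,"claw":0.6}

```text
clock: 51.43
tcp_pos: [0.4741, 0.1593, 0.2956]
orientation: [3.035, -0.715, -0.018]
contact_force: [-4.6, -32.9, -9.9]
grip_width: 0.0336
gripper_force: 15.3
```

```bash
python3 - <<'E'
from h import *
o=r.get_obs(); print(o['clock'],o['tcp_pos'],o['orientation'],o['contact_force'],o['joints'][6])
T,i=snap('side')
for t in('ratchet_grip','ratchet_head'): find(t,'side',T)
E
```

```text
51.4333 [0.47413724 0.15927973 0.29560764] [ 3.03533596 -0.7154225  -0.01769188] [ -4.63777202 -32.89736936  -9.91638982] -2.651694305508946
ratchet_grip side tip_of [(0.71, array([0.4662, 0.1485, 0.1397])), (0.54, array([0.5825, 0.0675, 0.0162]))]
ratchet_head side tip_of [(0.58, array([0.5767, 0.0928, 0.156 ]))]
```

>>> arm_command:
  plan:
    - {"tx":0,"ty":-0.002,"tz":0,"ax":0,"ay":0,"az":0.5,"claw":0.6}
    - {"tx":0,"ty":-0.002,"tz":0,"ax":0,"ay":0,"az":0.5,"claw":0.6}
    - {"tx":0,"ty":-0.002,"tz":0,"ax":0,"ay":0,"az":0.5,"claw":0.6}
    - {"tx":0,"ty":-0.002,"tz":0,"ax":0,"ay":0,"az":0.5,"claw":0.6}
    - {"tx":0,"ty":-0.002,"tz":0,"ax":0,"ay":0,"az":0.5,"claw":0.6}
    - {"tx":0,"ty":-0.002,"tz":0,"ax":0,"ay":0,"az":0.5,"claw":0.6}
    - {"tx":0,"ty":0,"tz":0,"ax":0,"ay":0,"az":0,"claw":0.6}
    - {"tx":0,"ty":0,"tz":0,"ax":0,"ay":0,"az":0,"claw":0.6}
    - {"tx":0,"ty":0,"tz":0,"ax":0,"ay":0,"az":0,"claw":0.6}
    - {"tx":0,"ty":0,"tz":0,"ax":0,"ay":0,"az":0,"claw":0.6}

```text
clock: 52.42
tcp_pos: [0.4791, 0.1683, 0.2951]
orientation: [3.011, -0.795, -0.019]
contact_force: [-8.1, -36.4, -6.2]
grip_width: 0.0344
gripper_force: 17.5
```

```bash
python3 - <<'E'
from h import *
o=r.get_obs(); print(o['clock'],o['tcp_pos'],o['orientation'],o['contact_force'],o['joints'][6])
T,i=snap('side')
for t in('ratchet_grip','lever_tab'): find(t,'side',T)
E
```

```text
52.4167 [0.47913148 0.16833199 0.29507088] [ 3.01080123 -0.795389   -0.01946895] [ -8.1396377  -36.36824463  -6.20099172] -2.7155965217671776
ratchet_grip side tip_of [(0.87, array([0.4728, 0.153 , 0.1409]))]
lever_tab side tip_of [(0.72, array([0.5268, 0.1037, 0.1649])), (0.71, array([0.5787, 0.1349, 0.0233]))]
```

>>> arm_command:
  plan:
    - {"tx":0,"ty":0.005,"tz":0,"ax":0,"ay":0,"az":-1,"claw":0.6}
    - {"tx":0,"ty":0.005,"tz":0,"ax":0,"ay":0,"az":0,"claw":0.6}
    - {"tx":0,"ty":0.005,"tz":0,"ax":0,"ay":0,"az":0,"claw":0.6}
    - {"tx":0,"ty":0.003,"tz":0,"ax":0,"ay":0,"az":0,"claw":0.6}
    - {"tx":0,"ty":0,"tz":0,"ax":0,"ay":0,"az":0,"claw":0.6}
    - {"tx":0,"ty":0,"tz":0,"ax":0,"ay":0,"az":0,"claw":0.6}
    - {"tx":0,"ty":0,"tz":0,"ax":0,"ay":0,"az":0,"claw":0.6}
    - {"tx":0,"ty":0,"tz":0,"ax":0,"ay":0,"az":0,"claw":0.6}
    - {"tx":0,"ty":0,"tz":0,"ax":0,"ay":0,"az":0,"claw":0.6}
    - {"tx":0,"ty":0,"tz":0,"ax":0,"ay":0,"az":0,"claw":0.6}

```text
clock: 53.4
tcp_pos: [0.4719, 0.1576, 0.2969]
orientation: [3.031, -0.765, -0.012]
contact_force: [-2.8, -22.6, -9.1]
grip_width: 0.0339
gripper_force: 10.7
```

```bash
python3 - <<'E'
from h import *
o=r.get_obs(); print(o['clock'],o['tcp_pos'],o['orientation'],o['contact_force'],o['joints'][6])
T,i=snap('side')
for t in('ratchet_grip','lever_tab'): find(t,'side',T)
E
```

```text
53.4 [0.47191911 0.15761751 0.29694195] [ 3.03063554 -0.76528963 -0.01223745] [ -2.82872511 -22.61955835  -9.06593723] -2.6746952759069136
ratchet_grip side tip_of [(0.8, array([0.4676, 0.1477, 0.142 ])), (0.48, array([0.5778, 0.0921, 0.0033]))]
lever_tab side tip_of [(0.69, array([0.5265, 0.1001, 0.1646])), (0.6, array([0.5763, 0.0893, 0.1558]))]
```

>>> arm_command:
  plan:
    - {"tx":0.0005,"ty":0.0107,"tz":0,"ax":0,"ay":0,"az":-5,"claw":0.6}
    - {"tx":0.0005,"ty":0.0107,"tz":0,"ax":0,"ay":0,"az":-5,"claw":0.6}
    - {"tx":0.0005,"ty":0.0107,"tz":0,"ax":0,"ay":0,"az":-5,"claw":0.6}
    - {"tx":0.0005,"ty":0.0107,"tz":0,"ax":0,"ay":0,"az":-5,"claw":0.6}
    - {"tx":0.0005,"ty":0.0107,"tz":0,"ax":0,"ay":0,"az":-5,"claw":0.6}
    - {"tx":0.0005,"ty":0.0107,"tz":0,"ax":0,"ay":0,"az":-5,"claw":0.6}
    - {"tx":0.0005,"ty":0.0107,"tz":0,"ax":0,"ay":0,"az":-5,"claw":0.6}
    - {"tx":0.0005,"ty":0.0107,"tz":0,"ax":0,"ay":0,"az":-5,"claw":0.6}
    - {"tx":0.0005,"ty":0.0107,"tz":0,"ax":0,"ay":0,"az":-5,"claw":0.6}
    - {"tx":0,"ty":0,"tz":0,"ax":0,"ay":0,"az":0,"claw":0.6}

```text
clock: 54.38
tcp_pos: [0.4658, 0.0705, 0.3006]
orientation: [-3.106, -0.465, -0.001]
contact_force: [-0.1, 0.9, 0.0]
grip_width: 0.0342
gripper_force: 0.0
```

>>> arm_command:
  plan:
    - {"tx":0.0002,"ty":-0.0064,"tz":0,"ax":0,"ay":0,"az":3,"claw":0.6}
    - {"tx":0.0002,"ty":-0.0064,"tz":0,"ax":0,"ay":0,"az":3,"claw":0.6}
    - {"tx":0.0002,"ty":-0.0064,"tz":0,"ax":0,"ay":0,"az":3,"claw":0.6}
    - {"tx":0.0002,"ty":-0.0064,"tz":0,"ax":0,"ay":0,"az":3,"claw":0.6}
    - {"tx":0,"ty":-0.0032,"tz":0,"ax":0,"ay":0,"az":1.5,"claw":0.6}
    - {"tx":0,"ty":-0.0032,"tz":0,"ax":0,"ay":0,"az":1.5,"claw":0.6}
    - {"tx":0,"ty":-0.0032,"tz":0,"ax":0,"ay":0,"az":1.5,"claw":0.6}
    - {"tx":0,"ty":-0.0032,"tz":0,"ax":0,"ay":0,"az":1.5,"claw":0.6}
    - {"tx":0,"ty":0,"tz":0,"ax":0,"ay":0,"az":0,"claw":0.6}
    - {"tx":0,"ty":0,"tz":0,"ax":0,"ay":0,"az":0,"claw":0.6}

```text
clock: 55.22
tcp_pos: [0.4629, 0.1046, 0.3007]
orientation: [3.136, -0.041, 0.008]
contact_force: [12.8, -18.7, -8.2]
grip_width: 0.0343
gripper_force: 9.0
```

>>> arm_command:
  plan:
    - {"tx":0,"ty":-0.0025,"tz":0.001,"ax":0,"ay":0,"az":1,"claw":0.6}
    - {"tx":0,"ty":-0.0025,"tz":0.001,"ax":0,"ay":0,"az":1,"claw":0.6}
    - {"tx":0,"ty":-0.0025,"tz":0,"ax":0,"ay":0,"az":1,"claw":0.6}
    - {"tx":0,"ty":-0.0025,"tz":0,"ax":0,"ay":0,"az":1,"claw":0.6}
    - {"tx":0,"ty":-0.0025,"tz":0,"ax":0,"ay":0,"az":1,"claw":0.6}
    - {"tx":0,"ty":0,"tz":0,"ax":0,"ay":0,"az":0,"claw":0.6}
    - {"tx":0,"ty":0,"tz":0,"ax":0,"ay":0,"az":0,"claw":0.6}
    - {"tx":0,"ty":0,"tz":0,"ax":0,"ay":0,"az":0,"claw":0.6}
    - {"tx":0,"ty":0,"tz":0,"ax":0,"ay":0,"az":0,"claw":0.6}
    - {"tx":0,"ty":0,"tz":0,"ax":0,"ay":0,"az":0,"claw":0.6}

```text
clock: 56.05
tcp_pos: [0.4634, 0.1149, 0.2995]
orientation: [3.127, -0.181, 0.007]
contact_force: [7.9, -27.4, 8.2]
grip_width: 0.0342
gripper_force: 13.0
```

```bash
python3 - <<'E'
from h import *
o=r.get_obs(); print(o['clock'],o['tcp_pos'],o['orientation'],o['contact_force'],o['joints'][6])
T,i=snap('side')
for t in('ratchet_grip',): find(t,'side',T)
E
```

```text
56.05 [0.46342785 0.11492644 0.29949961] [ 3.12672394 -0.18057623  0.0068581 ] [  7.93163602 -27.40875569   8.1625577 ] -2.249269684193701
ratchet_grip side tip_of [(0.73, array([0.4558, 0.1039, 0.1429])), (0.2, array([0.5248, 0.0827, 0.1667]))]
```

>>> arm_command:
  plan:
    - {"tx":0,"ty":-0.0025,"tz":0,"ax":0,"ay":0,"az":1,"claw":0.6}
    - {"tx":0,"ty":-0.0025,"tz":0,"ax":0,"ay":0,"az":1,"claw":0.6}
    - {"tx":0,"ty":-0.0025,"tz":0,"ax":0,"ay":0,"az":1,"claw":0.6}
    - {"tx":0,"ty":-0.0025,"tz":0,"ax":0,"ay":0,"az":1,"claw":0.6}
    - {"tx":0,"ty":-0.0025,"tz":0,"ax":0,"ay":0,"az":1,"claw":0.6}
    - {"tx":0,"ty":-0.0025,"tz":0,"ax":0,"ay":0,"az":1,"claw":0.6}
    - {"tx":0,"ty":0,"tz":0,"ax":0,"ay":0,"az":0,"claw":0.6}
    - {"tx":0,"ty":0,"tz":0,"ax":0,"ay":0,"az":0,"claw":0.6}
    - {"tx":0,"ty":0,"tz":0,"ax":0,"ay":0,"az":0,"claw":0.6}
    - {"tx":0,"ty":0,"tz":0,"ax":0,"ay":0,"az":0,"claw":0.6}

```text
clock: 56.98
tcp_pos: [0.466, 0.1274, 0.2991]
orientation: [3.109, -0.346, 0.007]
contact_force: [9.7, -33.1, 7.8]
grip_width: 0.0341
gripper_force: 15.3
```

```bash
python3 - <<'E'
from h import *
o=r.get_obs(); print(o['clock'],o['tcp_pos'],o['orientation'],o['contact_force'],o['joints'][6])
T,i=snap('side')
for t in('ratchet_grip',): find(t,'side',T)
E
```

```text
56.9833 [0.46601619 0.12743811 0.29909905] [ 3.10935833 -0.34634872  0.00725677] [  9.70938983 -33.11854899   7.78454597] -2.3751044649668196
ratchet_grip side tip_of [(0.72, array([0.4556, 0.1159, 0.1399]))]
```

>>> arm_command:
  plan:
    - {"tx":0,"ty":-0.0035,"tz":0,"ax":0,"ay":0,"az":1.5,"claw":0.6}
    - {"tx":0,"ty":-0.0035,"tz":0,"ax":0,"ay":0,"az":1.5,"claw":0.6}
    - {"tx":0,"ty":-0.0035,"tz":0,"ax":0,"ay":0,"az":1.5,"claw":0.6}
    - {"tx":0,"ty":-0.0035,"tz":0,"ax":0,"ay":0,"az":1.5,"claw":0.6}
    - {"tx":0,"ty":-0.0035,"tz":0,"ax":0,"ay":0,"az":1.5,"claw":0.6}
    - {"tx":0,"ty":-0.0035,"tz":0,"ax":0,"ay":0,"az":1.5,"claw":0.6}
    - {"tx":0,"ty":0,"tz":0,"ax":0,"ay":0,"az":0,"claw":0.6}
    - {"tx":0,"ty":0,"tz":0,"ax":0,"ay":0,"az":0,"claw":0.6}
    - {"tx":0,"ty":0,"tz":0,"ax":0,"ay":0,"az":0,"claw":0.6}
    - {"tx":0,"ty":0,"tz":0,"ax":0,"ay":0,"az":0,"claw":0.6}

```text
clock: 57.92
tcp_pos: [0.4717, 0.1437, 0.2983]
orientation: [3.065, -0.592, 0.006]
contact_force: [9.5, -44.8, 8.8]
grip_width: 0.0344
gripper_force: 19.3
```

```bash
python3 - <<'E'
from h import *
o=r.get_obs(); print(o['clock'],o['tcp_pos'],o['orientation'],o['contact_force'],o['joints'][6])
T,i=snap('side')
for t in('ratchet_grip',): find(t,'side',T)
E
```

```text
57.9167 [0.47171466 0.14374941 0.29826962] [ 3.06516236 -0.59169955  0.00645436] [  9.53756648 -44.83775665   8.75226035] -2.5556197839721833
ratchet_grip side tip_of [(0.95, array([0.4598, 0.1309, 0.1425])), (0.55, array([0.5768, 0.0906, 0.0013]))]
```

>>> arm_command:
  plan:
    - {"tx":0,"ty":-0.0035,"tz":0,"ax":0,"ay":0,"az":1,"claw":0.6}
    - {"tx":0,"ty":-0.0035,"tz":0,"ax":0,"ay":0,"az":1,"claw":0.6}
    - {"tx":0,"ty":-0.0035,"tz":0,"ax":0,"ay":0,"az":1,"claw":0.6}
    - {"tx":0,"ty":-0.0035,"tz":0,"ax":0,"ay":0,"az":1,"claw":0.6}
    - {"tx":0,"ty":-0.0035,"tz":0,"ax":0,"ay":0,"az":1,"claw":0.6}
    - {"tx":0,"ty":-0.0035,"tz":0,"ax":0,"ay":0,"az":1,"claw":0.6}
    - {"tx":0,"ty":0,"tz":0,"ax":0,"ay":0,"az":0,"claw":0.6}
    - {"tx":0,"ty":0,"tz":0,"ax":0,"ay":0,"az":0,"claw":0.6}
    - {"tx":0,"ty":0,"tz":0,"ax":0,"ay":0,"az":0,"claw":0.6}
    - {"tx":0,"ty":0,"tz":0,"ax":0,"ay":0,"az":0,"claw":0.6}

```text
clock: 58.85
tcp_pos: [0.4778, 0.1629, 0.2964]
orientation: [3.027, -0.751, -0.002]
contact_force: [3.0, -41.6, 2.8]
grip_width: 0.0341
gripper_force: 17.2
```

```bash
python3 - <<'E'
from h import *
o=r.get_obs(); print(o['clock'],o['tcp_pos'],o['orientation'],o['contact_force'],o['joints'][6])
T,i=snap('side')
for t in('ratchet_grip',): find(t,'side',T)
E
```

```text
58.85 [0.47781873 0.16286166 0.2964051 ] [ 3.02684283e+00 -7.51011279e-01 -2.02550944e-03] [  2.95877521 -41.62436079   2.8345714 ] -2.6831559723545064
ratchet_grip side tip_of [(0.7, array([0.4683, 0.1486, 0.1423]))]
```

>>> arm_command:
  plan:
    - {"tx":0,"ty":-0.004,"tz":0,"ax":0,"ay":0,"az":0.6,"claw":0.6}
    - {"tx":0,"ty":-0.004,"tz":0,"ax":0,"ay":0,"az":0.6,"claw":0.6}
    - {"tx":0,"ty":-0.004,"tz":0,"ax":0,"ay":0,"az":0.6,"claw":0.6}
    - {"tx":0,"ty":-0.004,"tz":0,"ax":0,"ay":0,"az":0.6,"claw":0.6}
    - {"tx":0,"ty":-0.004,"tz":0,"ax":0,"ay":0,"az":0.6,"claw":0.6}
    - {"tx":0,"ty":-0.004,"tz":0,"ax":0,"ay":0,"az":0.6,"claw":0.6}
    - {"tx":0,"ty":-0.002,"tz":0,"ax":0,"ay":0,"az":0,"claw":0.6}
    - {"tx":0,"ty":0,"tz":0,"ax":0,"ay":0,"az":0,"claw":0.6}
    - {"tx":0,"ty":0,"tz":0,"ax":0,"ay":0,"az":0,"claw":0.6}
    - {"tx":0,"ty":0,"tz":0,"ax":0,"ay":0,"az":0,"claw":0.6}

```text
clock: 59.78
tcp_pos: [0.4886, 0.1811, 0.2949]
orientation: [2.988, -0.847, -0.009]
contact_force: [-6.1, -53.8, 13.7]
grip_width: 0.0338
gripper_force: 23.0
```

>>> arm_command:
  plan:
    - {"tx":0,"ty":-0.003,"tz":0,"ax":0,"ay":0,"az":0.4,"claw":0.6}
    - {"tx":0,"ty":-0.003,"tz":0,"ax":0,"ay":0,"az":0.4,"claw":0.6}
    - {"tx":0,"ty":-0.003,"tz":0,"ax":0,"ay":0,"az":0.4,"claw":0.6}
    - {"tx":0,"ty":-0.003,"tz":0,"ax":0,"ay":0,"az":0.4,"claw":0.6}
    - {"tx":0,"ty":-0.003,"tz":0,"ax":0,"ay":0,"az":0.4,"claw":0.6}
    - {"tx":0,"ty":0,"tz":0,"ax":0,"ay":0,"az":0,"claw":0.6}
    - {"tx":0,"ty":0,"tz":0,"ax":0,"ay":0,"az":0,"claw":0.6}
    - {"tx":0,"ty":0,"tz":0,"ax":0,"ay":0,"az":0,"claw":0.6}
    - {"tx":0,"ty":0,"tz":0,"ax":0,"ay":0,"az":0,"claw":0.6}
    - {"tx":0,"ty":0,"tz":0,"ax":0,"ay":0,"az":0,"claw":0.6}

```text
clock: 60.62
tcp_pos: [0.4962, 0.1914, 0.2941]
orientation: [2.967, -0.9, -0.01]
contact_force: [-8.0, -59.7, 14.4]
grip_width: 0.0345
gripper_force: 24.3
```

```bash
python3 - <<'E'
from h import *
o=r.get_obs(); print(o['clock'],o['tcp_pos'],o['orientation'],o['contact_force'],o['joints'][6])
T,i=snap('side')
for t in('ratchet_grip','ratchet_head'): find(t,'side',T)
E
```

```text
60.6167 [0.49621258 0.19142506 0.29412591] [ 2.96708375 -0.90019249 -0.01009623] [ -8.04391269 -59.72193229  14.41951025] -2.820701240909331
ratchet_grip side tip_of [(0.87, array([0.4899, 0.173 , 0.1445]))]
ratchet_head side tip_of [(0.56, array([0.5739, 0.0912, 0.155 ]))]
```

>>> arm_command:
  plan:
    - {"tx":0,"ty":0.007,"tz":0,"ax":0,"ay":0,"az":0,"claw":0.6}
    - {"tx":0,"ty":0.007,"tz":0,"ax":0,"ay":0,"az":0,"claw":0.3}
    - {"tx":0,"ty":0.007,"tz":0,"ax":0,"ay":0,"az":0,"claw":0.3}
    - {"tx":0,"ty":0.004,"tz":0,"ax":0,"ay":0,"az":0,"claw":0.3}
    - {"tx":0,"ty":0,"tz":0,"ax":0,"ay":0,"az":0,"claw":0.3}
    - {"tx":0,"ty":0,"tz":0,"ax":0,"ay":0,"az":0,"claw":0.3}
    - {"tx":0,"ty":0,"tz":-0.03,"ax":0,"ay":0,"az":0,"claw":0.3}
    - {"tx":0,"ty":0,"tz":-0.04,"ax":0,"ay":0,"az":0,"claw":0.3}
    - {"tx":0,"ty":0,"tz":-0.04,"ax":0,"ay":0,"az":0,"claw":0.3}
    - {"tx":0,"ty":0,"tz":-0.02,"ax":0,"ay":0,"az":0,"claw":0.3}

```text
clock: 61.6
tcp_pos: [0.4843, 0.1923, 0.4336]
orientation: [-3.009, 0.884, -0.008]
contact_force: [1.0, 0.8, 0.0]
grip_width: 0.0601
gripper_force: 0.0
```

```bash
python3 - <<'E'
from h import *
T,i=snap('wrist','w9');o=r.get_obs(); print(o['clock'],o['tcp_pos'],o['contact_force'],o['grip_width'])
for t in('ratchet_head','lever_tab','ratchet_grip','coupon'): find(t,'wrist',T)
E
```

```text
61.65 [0.48500727 0.19267358 0.43621514] [1.70120085 0.81783908 2.36102847] 0.060063275797257815
ratchet_head wrist tip_of [(0.74, array([0.5751, 0.0901, 0.1573]))]
lever_tab wrist tip_of [(0.62, array([0.5269, 0.0907, 0.1673]))]
ratchet_grip wrist tip_of [(0.63, array([0.4624, 0.1342, 0.1369])), (0.54, array([0.5761, 0.0921, 0.0283]))]
coupon wrist tip_of [(0.58, array([ 5.835e-01,  5.680e-01, -5.000e-04])), (0.22, array([0.5795, 0.1367, 0.0243]))]
```

View pics/w9.png

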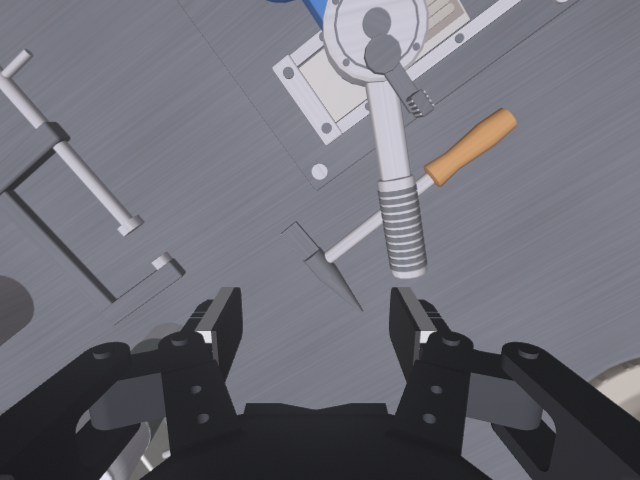

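The last picture shows the lever on the tightening side at (420,100), the plate home and the gripper clear. The handle sprang back about 0.4 rad when I let go. That fits the screw being solid already, with the last push only winding up the drive.

```bash
python3 -c "
from h import *
print(r.hand_in())"
```

```text
the job is handed in; nothing more can be done
None
```

I handed the job in at about 62 s: the plate is home against the stop, the lever is on the tightening side, and the gripper is clear of everything. I believe the clamp is hard down but did not confirm it: the handle never stopped dead, and the last stroke ran to about 60 N and the end of its travel, then sprang back about 0.4 rad when released.

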